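Stack slide mailers squarely on a microscopy bench

ROBOT

A 6-joint arm with a two-finger parallel gripper is mounted at the origin on the work surface. World frame = base frame: x ahead of the robot, y to its left, z up, the work surface at z = 0. Lengths are in m, angles in degrees, forces in N, time in s.
With the tool pointing down it reaches from about 0.4 to 0.825 m from the base axis. Payload 7 kg.
Tool frame: the origin (TCP) lies midway between the tips of the shut fingers; the grasp point (between the pads) lies 19 mm behind it (ctrl.grip_point_offset is the distance from the TCP to the grasp point, in m); x points along the fingers, y is the direction in which the jaws open and shut, and the axes are right-handed (so a half turn about x gives the same grasp; the last joint's range is limited). The gripper opens to 88 mm and grips with 3 to 60 N. Pads are 19 mm wide; open, the fingers measure 130 mm over their backs; the gripper's body (78 mm by 193 mm) begins 47 mm behind the grasp point.
Start: joints at [89.444, 20.546, 0.682, 0, -70.136, -16.507], TCP at [0.198, 0.645, 0.227] pointing down, gripper open.
Joint ranges: [-176.03, 176.03], [-82.01, 121.73], [-58.28, 71.71], [-173.87, 95.51], [-174.79, -0.11], [-173.66, 173.66]. Speed limits (degrees/s): [136.94, 136.94, 172.46, 180, 180, 180].

INTERFACE

Orientations are given as [roll, pitch, yaw] about the fixed x, y, z axes, in that order (R = Rz(yaw) Ry(pitch) Rx(roll)).
In Python, from plant import ctrl gives the robot as it stands.
- The arm moves only by the tool drive_tool, never from a script. Its argument "plan" is a list of rows, each a list of 3 entries, a list of its own where there are three numbers: the shift along the tool's x, y, z in m, then the turn, a rotation vector about the tool's x, y, z in degrees, then the opening, from 0 (shut) to 1 (fully open). In form: [[[dx, dy, dz], [wx, wy, wz], grip], ...]. A call has 1 to 20 rows; each row is the pose to reach, as a shift and turn from the pose measured when the call began, along the tool's axes at that moment; what a row does not reach only later rows make up. A row lasts 1/12 s, in which the tool goes at most 41.7 mm and 7.16 degrees, less where a joint would pass 70% of its speed; a pose out of reach is approached as far as the arm can. A call with a gripper value outside its range is refused whole. The fingers move at their own pace and stop on an object; the grip force is fixed at half the most. Time passes only in rows, so rows that repeat a pose let the fingers close. It gives the time, the measured TCP pose, the force and the opening at its end, in the units of the state.
- ctrl.get_obs(): the state, without advancing time (a new reading comes with each control period).
- ctrl.snapshot(name): name is "scene" or "side" or "wrist"; returns the picture (420x560x3 uint8, blue, green, red); there is no depth.
- ctrl.get_calibration(name): a dict with "fx", "fy", "cx", "cy" (pixels), "dist_coeffs" ([k1, k2, p1, p2, k3] as OpenCV has them; the pictures are not rectified), "R" (3x3) and "t" (3): a world point X has camera coordinates R X + t. Camera axes: x right, y down, z forward; pixel columns grow to the right and rows downward; lengths in m; the calibration is good to about 2 mm. A picture is of the moment at which its call begins: read the wrist's pose just before it. get_calibration takes no time and is no camera call; for the wrist camera it gives the pose at the moment of the call.
- ctrl.close_job(): hands the job in, once; it reports no verdict.
Trained networks look in the newest picture that a camera, given by its name, has taken for a name from the list of things; names that differ only in an ending like _2 or _b are one class to them, and where a whole thing is asked for, a point or a joint stands for the part that bears it (a point fixed in the world has none). Each returns a list of dicts, best first, with "confidence" (0 to 1); they miss things now and then, are a little off and sometimes report something else, mostly with a low value. They report only what shows in the picture. A call takes as long as a camera call. They do not tell look-alikes from the thing itself.
- ctrl.cut_out(camera, name): "pixels" (420x560 bool, what is visible of it) and "pixel" ([column, row] in pixels, amid what is visible of it).
- ctrl.landmark_of(camera, name): "pixel" ([column, row] in pixels: a listed point, or the origin of a listed thing).
The state is a dict: "clock": time; "joint_pos": joint angles; "qvel": joint speeds; "tau": joint torques, N m; "tool_pos": TCP position; "orientation": TCP orientation; "force": force on the tool from outside, world axes, zero at the start; "moment": the same for the moment, N m; "opening": finger opening in m.
Only numpy, scipy, OpenCV 4.12 (cv2) and the standard library are available. Lean on these libraries where they do the work, as an engineer would, in place of code of your own. Each camera call takes 0.05 s, during which the arm holds its last target. There are 200 camera calls.

TASK

Take the two blue slide mailers out of the upright rack and stack them flat on the blue mailer lying on the bench, labels up, all edges flush, so that the three make one square pile. The mailers hold glass slides: set them down gently never letting one drop or fall over, and leave the orange mailer, the bottle and the tip box where they are.

Things in the scene. Friction and masses are not known exactly. Their poses are not given: they have to be found in the camera images.
- blue_a: A blue slide mailer: closed flat plastic case, 94 (own x) x 64 (y) x 24 mm (z), 120 g, white ruled label on the +z face, grey clasp at the +x end. Origin: centre of the underside (the face without the label); middle at (0, 0, 12). Starts on end in the rack, clasp end (+x) up, top 100 mm above the mat, label facing the rack's -x. Stands freely on its end.
- blue_b: A second blue slide mailer: closed flat plastic case, 94 (own x) x 64 (y) x 24 mm (z), 120 g, white ruled label on the +z face, grey clasp at the +x end. Origin: centre of the underside (the face without the label); middle at (0, 0, 12). Starts on end in the rack, clasp end (+x) up, top 100 mm above the mat, label facing the rack's -x. Stands freely on its end.
- orange: An orange slide mailer: closed flat plastic case, 94 (own x) x 64 (y) x 24 mm (z), 120 g, white ruled label on the +z face, grey clasp at the +x end. Origin: centre of the underside (the face without the label); middle at (0, 0, 12). Starts on end in the rack, clasp end (+x) up, top 100 mm above the mat, label facing the rack's -x. Stands freely on its end. It stays in the rack.
- base: The third blue slide mailer: closed flat plastic case, 94 (own x) x 64 (y) x 24 mm (z), 120 g, white ruled label on the +z face, grey clasp at the +x end. Origin: centre of the underside (the face without the label); middle at (0, 0, 12). Lies loose on the mat, flat, label up, its length roughly along world x; the bottom of the pile.
- rack: White upright rack fixed on the mat, 154 (x) x 76 (y) x 98 mm, origin: centre of the underside. Floor 6 thick; 4 mm side walls at y = +-36, 98 high (only the mailers' top 2 mm show above). Slots 26 wide at x = -60, -30, 0, 30, 60, with dividers up to 48 above the mat; mailers in slots -60, 0, 60 in random order, others empty: 36 mm free between mailers; ends open above the dividers.
- bottle: Amber bottle with black cap, 60 mm diameter, 125 mm high, origin at the centre of its underside. Not to be moved.
- tipbox: Pipette tip box, orange with clear lid, 122 (x) x 84 (y) x 58 (z) mm, origin at the centre of its underside. Not to be moved.
- mat: Green bench mat fixed on the bench top, 600 (x) x 900 (y) x 3 mm, origin: centre of its underside (z = 0). Everything stands on it, its top at z = 3 mm; it is free between the rack and the pile.
Things that resemble listed ones, but are neither listed nor needed, are in the scene too. What is shaped like the blue_b but green or red is not meant.

How it is judged:
By the outcome, as a careful person would: the job done as asked, in the order asked, and still so for the second after the job is handed in, with the robot touching nothing.
It also fails if it takes over 72 s, if anything falls off the work surface, if the arm or the gripper's body presses on something with over 40 N, if the wrist force passes 120 N, or if a joint passes its speed limit or range.

## Working session

There is one attempt and no reset: what is moved stays moved. The work goes in short steps, Python scripts to look and compute and a tool call to move; the robot and the scene stay as the last step left them, time stands still between calls to the robot, and variables do not carry over. Pictures are saved under pics/ and viewed, about 8 in all and at most 12, crops included, and the job is handed in when it is done.

Besides the shell and the picture viewer there is one more tool, called by a JSON object that holds its "api" and its "payload", one argument or row to a line. drive_tool: Moves the arm, as the interface text tells. Its arguments: {"type":"object","properties":{"plan":{"type":"array","items":{"type":"array"}}},"required":["plan"]}

```bash
mkdir -p pics; ls
python3 - <<'E'
from plant import ctrl
import cv2, numpy as np
o=ctrl.get_obs(); print(o['clock'],o['tool_pos'],o['orientation'],o['opening'],ctrl.grip_point_offset)
for n in ['scene','side','wrist']:
    im=ctrl.snapshot(n); cv2.imwrite(f'pics/{n}0.png',im)
    c=ctrl.get_calibration(n); print(n,c)
    for k in ['blue_a','orange','base','rack']:
        try: print(k,[(round(d['confidence'],2),np.round(d['pixel'])) for d in ctrl.landmark_of(n,k)][:5])
        except Exception as e: print(e)
a=cv2.imread('pics/scene0.png');b=cv2.imread('pics/side0.png')
E
```

```text
pics
0.0 [0.1979584  0.64479603 0.22564053] [  95.3893995    89.90404398 -101.68061684] 0.08800846138113273 0.0188
scene {'fx': 451.4198099494409, 'fy': 451.4198099494409, 'cx': 277.1824000201239, 'cy': 209.66875040838212, 'dist_coeffs': array([-0.15115875,  0.        ,  0.        ,  0.        ,  0.        ]), 'R': array([[ 0.80119715,  0.59826161, -0.01289059],
       [ 0.48490453, -0.66170978, -0.57184593],
       [-0.3506433 ,  0.45191062, -0.82025976]]), 't': array([-0.46882709, -0.26863084,  1.14250034])}
blue_a [(0.97, array([104., 319.])), (0.96, array([199., 299.])), (0.94, array([148., 268.])), (0.84, array([122., 233.]))]
orange [(0.68, array([172., 278.]))]
base [(0.66, array([328., 141.]))]
rack [(0.89, array([170., 288.]))]
side {'fx': 465.3632988408216, 'fy': 465.3632988408216, 'cx': 287.48156823168557, 'cy': 212.2453387165049, 'dist_coeffs': array([-0.07088808,  0.        ,  0.        ,  0.        ,  0.        ]), 'R': array([[ 0.84459416, -0.5351812 , -0.01554959],
       [-0.31403233, -0.47164853, -0.82397291],
       [ 0.43364087,  0.70080578, -0.56641579]]), 't': array([-0.52426174,  0.23374997,  0.86735687])}
blue_a [(0.8, array([347., 272.])), (0.77, array([299., 298.])), (0.69, array([339., 336.])), (0.56, array([248., 313.]))]
orange [(0.91, array([320., 280.]))]
base [(0.82, array([223., 196.]))]
rack [(0.81, array([318., 308.]))]
wrist {'fx': 335.6740626124381, 'fy': 335.6740626124381, 'cx': 278.7976351339414, 'cy': 207.88810017108787, 'dist_coeffs': array([-0.03481098,  0.        ,  0.        ,  0.        ,  0.        ]), 'R': array([[-2.93944741e-01, -9.55822410e-01, -1.01211795e-04],
       [-9.12471737e-01,  2.80581547e-01,  2.97773948e-01],
       [-2.84590615e-01,  8.76214390e-02, -9.54636405e-01]]), 't': array([ 0.67611734, -0.03689055,  0.39068544])}
blue_a []
orange []
base []
rack []
```

View pics/scene0.png

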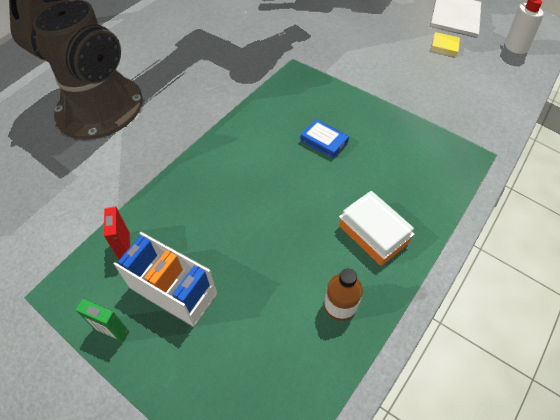

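View pics/side0.png

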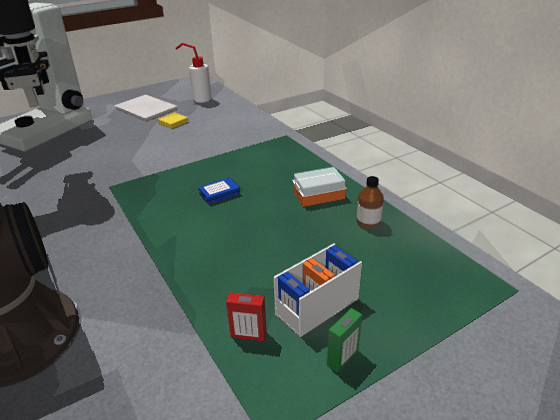

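```bash
cat > h.py <<'E'
import cv2, numpy as np
from plant import ctrl
from scipy.optimize import minimize
from scipy.spatial.transform import Rotation as Ro
def proj(c,P):
    return cv2.projectPoints(np.asarray(P,float).reshape(-1,3),cv2.Rodrigues(c['R'])[0],c['t'],
      np.array([[c['fx'],0,c['cx']],[0,c['fy'],c['cy']],[0,0,1]]),c['dist_coeffs'])[0].reshape(-1,2)
def ray(c,px):
    u=cv2.undistortPoints(np.array(px,float).reshape(-1,1,2),np.array([[c['fx'],0,c['cx']],[0,c['fy'],c['cy']],[0,0,1]]),c['dist_coeffs'])[0,0]
    return -c['R'].T@c['t'], c['R'].T@np.array([u[0],u[1],1])
def onz(c,px,z):
    o,d=ray(c,px); return o+d*(z-o[2])/d[2]
def box(dims,x,y,yaw,z0=.003):
    L,W,H=dims; a=np.deg2rad(yaw)
    P=np.array([[sx*L/2,sy*W/2,sz*H] for sx in(-1,1) for sy in(-1,1) for sz in(0,1)])
    R=np.array([[np.cos(a),-np.sin(a),0],[np.sin(a),np.cos(a),0],[0,0,1]])
    return P@R.T+[x,y,z0]
def fit(views,dims,p0,z0=.003):
    # views: list of (calib, mask); silhouette fit of upright box
    S=4
    T=[]
    for c,m in views:
        ys,xs=np.where(m); h=cv2.convexHull(np.stack([xs,ys],1).astype(np.int32))
        x0,y0,w,hh=cv2.boundingRect(h); off=np.array([x0-15,y0-15]); sz=(hh+30,w+30)
        big=cv2.resize(m[off[1]:off[1]+sz[0],off[0]:off[0]+sz[1]].astype(np.float32),None,fx=S,fy=S,interpolation=cv2.INTER_LINEAR)
        T.append((c,off,(big>.5)))
    def cost(p):
        s=0
        for c,off,b in T:
            q=cv2.convexHull(((proj(c,box(dims,p[0],p[1],p[2]*100,z0))-off+.5)*S-.5).astype(np.float32))
            im=np.zeros(b.shape,np.uint8); cv2.fillPoly(im,[np.round(q*16).astype(np.int32)],1,shift=4)
            im=im>0; s+=1-(im&b).sum()/(im|b).sum()
        return s
    best=None
    for dy in (-.12,-.04,.04,.12):
        st=np.array([p0[0],p0[1],p0[2]/100+dy]); sim=np.vstack([st,st+[.015,0,0],st+[0,.015,0],st+[0,0,.1]])
        r=minimize(cost,st,method='Nelder-Mead',options=dict(initial_simplex=sim,xatol=1e-5,fatol=1e-5))
        if best is None or r.fun<best.fun: best=r
    return np.round([best.x[0],best.x[1],best.x[2]*100,best.fun],4)
def hue(im,lo,hi,s=120,v=40): return cv2.inRange(cv2.cvtColor(im,cv2.COLOR_BGR2HSV),(lo,s,v),(hi,255,255))>0
E
python3 - <<'E'
from h import *
V={}
for n in ['scene','side']:
    ctrl.snapshot(n); c=ctrl.get_calibration(n)
    for k in ['rack','base','orange','blue_a','tipbox','bottle']:
        ds=ctrl.cut_out(n,k)
        print(n,k,[(round(d['confidence'],2),np.round(d['pixel']).astype(int).tolist(),int(d['pixels'].sum()),onz(c,d['pixel'],.003 if k in('bottle',) else .05)[:2].round(3).tolist()) for d in ds])
        V[n,k]=(c,ds)
np.save('V.npy',V,allow_pickle=True)
E
```

```text
scene rack [(0.91, [167, 287], 2261, [0.538, -0.264])]
scene base [(0.59, [324, 138], 1102, [0.563, 0.205])]
scene orange [(0.78, [165, 274], 963, [0.516, -0.248])]
scene blue_a [(0.91, [101, 322], 1088, [0.491, -0.384]), (0.71, [192, 286], 896, [0.572, -0.236]), (0.66, [114, 230], 909, [0.366, -0.24]), (0.59, [139, 257], 929, [0.451, -0.251])]
scene tipbox [(0.94, [378, 227], 3223, [0.776, 0.07])]
scene bottle [(0.7, [343, 295], 1439, [0.79, -0.069])]
side rack [(0.7, [319, 300], 3133, [0.514, -0.279])]
side base [(0.88, [221, 192], 691, [0.528, 0.168])]
side orange [(0.71, [315, 274], 649, [0.549, -0.216])]
side blue_a [(0.73, [289, 288], 753, [0.483, -0.223]), (0.73, [344, 338], 1477, [0.495, -0.378]), (0.71, [337, 262], 619, [0.609, -0.212]), (0.69, [249, 316], 1710, [0.384, -0.245])]
side tipbox [(0.93, [320, 186], 1650, [0.754, 0.05])]
side bottle [(0.76, [370, 204], 1118, [0.856, -0.034]), (0.71, [318, 185], 1600, [0.797, 0.119]), (0.45, [291, 286], 771, [0.516, -0.18])]
```

Run:
```python
from h import *
V=np.load('V.npy',allow_pickle=True).item()
def m(n,k,i=0): return V[n,k][1][i]['pixels']
c1=V['scene','rack'][0];c2=V['side','rack'][0]
rs=m('scene','rack')|m('scene','orange')|m('scene','blue_a',1)|m('scene','blue_a',3)
rd=m('side','rack')|m('side','orange')|m('side','blue_a',0)|m('side','blue_a',2)
k=np.ones((5,5),np.uint8)
cl=lambda a: cv2.morphologyEx(a.astype(np.uint8),cv2.MORPH_CLOSE,k)>0
rs,rd=cl(rs),cl(rd)
D=(.094,.064,.024)
for nm,views,dim,p0 in [('rack',[(c1,rs),(c2,rd)],(.154,.076,.0985),(.51,-.25,0)),
 ('base',[(c1,m('scene','base')),(c2,m('side','base'))],D,(.545,.205,0)),
 ('green',[(c1,m('scene','blue_a',0)),(c2,m('side','blue_a',1))],(.024,.064,.094),(.48,-.38,0)),
 ('red',[(c1,m('scene','blue_a',2)),(c2,m('side','blue_a',3))],(.024,.064,.094),(.37,-.24,0)),
 ('tipbox',[(c1,m('scene','tipbox')),(c2,m('side','tipbox'))],(.122,.084,.058),(.77,.06,0))]:
    print(nm,fit(views,dim,p0),fit(views[:1],dim,p0),fit(views[1:],dim,p0))
im=cv2.imread('pics/scene0.png');im2=cv2.imread('pics/side0.png')
a=cv2.resize(im[190:350,60:230],None,fx=3,fy=3,interpolation=2)
b=cv2.resize(im2[230:380,215:375],None,fx=3,fy=3,interpolation=2)
h=max(a.shape[0],b.shape[0]); o=np.zeros((h,a.shape[1]+b.shape[1],3),np.uint8);o[:a.shape[0],:a.shape[1]]=a;o[:b.shape[0],a.shape[1]:]=b
cv2.imwrite('pics/crop1.png',cv2.resize(o,None,fx=.79,fy=.79))
```

```text
rack [ 0.5289 -0.2537  6.1586  0.1029] [ 0.5273 -0.2539  6.2785  0.0478] [ 0.5288 -0.2544  6.8746  0.0485]
base [ 0.5473  0.2315 -0.2506  0.1527] [ 0.5471  0.2328 -1.4716  0.0559] [ 0.5475  0.2299 -3.1768  0.0794]
green [  0.4927  -0.3786 -18.0789   0.9145] [ 4.91500e-01 -3.80600e-01 -7.59583e+01  6.58000e-02] [  0.4934  -0.3787 -14.0884   0.401 ]
red [ 0.3801 -0.2428 50.0451  0.1899] [ 0.3763 -0.2406 50.9904  0.1398] [ 3.80000e-01 -2.43500e-01  4.82213e+01  3.91000e-02]
tipbox [  0.7693   0.0789 -14.7682   0.1436] [  0.7695   0.0797 -12.4138   0.0688] [  0.7688   0.0782 -15.4299   0.0711]
```

View pics/crop1.png

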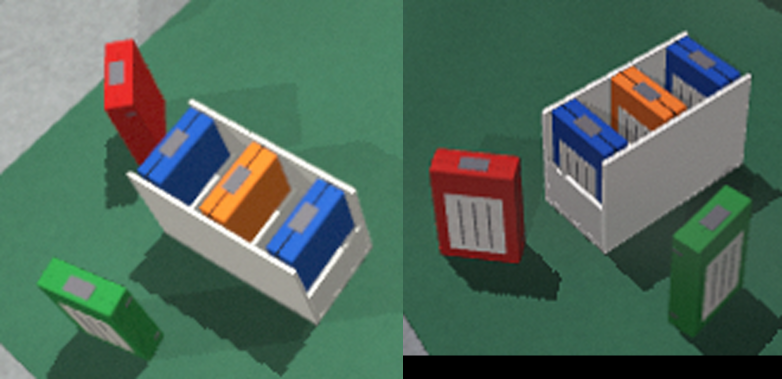

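```bash
cat >> h.py <<'E'
def pose():
    o=ctrl.get_obs(); return o,np.array(o['tool_pos']),Ro.from_euler('xyz',o['orientation'],degrees=True)
def tdown(a):
    a=np.deg2rad(a); x=np.array([0,0,-1.]); y=np.array([np.cos(a),np.sin(a),0]); return Ro.from_matrix(np.stack([x,y,np.cross(x,y)],1))
def rel(pt,Rt,tag=''):
    o,p,R=pose(); s=R.inv().apply(np.array(pt)-p); w=(R.inv()*Rt).as_rotvec(degrees=True)
    print(tag,'shift',s.round(4).tolist(),'turn',w.round(2).tolist(),'rows>=',round(max(np.linalg.norm(s)/.0417,np.linalg.norm(w)/7.16),1))
def log():
    o=ctrl.get_obs(); open('log.txt','a').write(repr((list(o['joint_pos']),list(o['tool_pos']),list(o['orientation'])))+'\n')
    print('t',round(o['clock'],2),'q',np.round(o['joint_pos'],1).tolist(),'p',np.round(o['tool_pos'],4).tolist(),'rpy',np.round(o['orientation'],2).tolist(),'F',np.round(o['force'],1).tolist(),'op',round(o['opening'],4))
E
python3 - <<'E'
from h import *
log(); o,p,R=pose(); print(R.as_matrix().round(3))
c=ctrl.get_calibration('wrist'); C=-c['R'].T@c['t']; print('cam',C, 'in tool',R.inv().apply(C-p), 'axes in tool',R.inv().apply(c['R']).round(3))
for a in (6.3,186.3,96.3,-83.7): rel([.50,.23,.30],tdown(a),a)
E
```

```text
t 1.45 q [89.4, 20.5, 0.7, -0.0, -70.1, -16.5] p [0.198, 0.6453, 0.2265] rpy [57.58, 90.0, -139.48] F [0.4, 0.5, -0.2] op 0.0877
[[-0.    -0.293 -0.956]
 [-0.    -0.956  0.293]
 [-1.     0.     0.   ]]
cam [0.27626906 0.62237797 0.38402309] in tool [-0.15748751 -0.001069   -0.08148833] axes in tool [[ 0.     1.     0.001]
 [-0.298 -0.001  0.955]
 [ 0.955 -0.     0.298]]
6.3 shift [-0.0735, 0.3084, -0.4105] turn [-113.36, 0.0, -0.0] rows>= 15.8
186.3 shift [-0.0735, 0.3084, -0.4105] turn [66.64, -0.0, -0.0] rows>= 12.4
96.3 shift [-0.0735, 0.3084, -0.4105] turn [156.64, -0.0, -0.0] rows>= 21.9
-83.7 shift [-0.0735, 0.3084, -0.4105] turn [-23.36, 0.0, -0.0] rows>= 12.4
```

{"api": "drive_tool", "payload": {
  "plan": [
    [[-0.03,0.29,-0.44],[-113.4,0,0],0.44],
    [[-0.03,0.29,-0.44],[-113.4,0,0],0.44],
    [[-0.03,0.29,-0.44],[-113.4,0,0],0.44],
    [[-0.03,0.29,-0.44],[-113.4,0,0],0.44],
    [[-0.03,0.29,-0.44],[-113.4,0,0],0.44],
    [[-0.03,0.29,-0.44],[-113.4,0,0],0.44],
    [[-0.03,0.29,-0.44],[-113.4,0,0],0.44],
    [[-0.03,0.29,-0.44],[-113.4,0,0],0.44],
    [[-0.03,0.29,-0.44],[-113.4,0,0],0.44],
    [[-0.03,0.29,-0.44],[-113.4,0,0],0.44],
    [[-0.03,0.29,-0.44],[-113.4,0,0],0.44],
    [[-0.03,0.29,-0.44],[-113.4,0,0],0.44],
    [[-0.03,0.29,-0.44],[-113.4,0,0],0.44],
    [[-0.03,0.29,-0.44],[-113.4,0,0],0.44],
    [[-0.03,0.29,-0.44],[-113.4,0,0],0.44],
    [[-0.03,0.29,-0.44],[-113.4,0,0],0.44],
    [[-0.03,0.29,-0.44],[-113.4,0,0],0.44],
    [[-0.03,0.29,-0.44],[-113.4,0,0],0.44],
    [[-0.03,0.29,-0.44],[-113.4,0,0],0.44]
  ]
}}

```text
clock: 3.03
tool_pos: [0.5336, 0.2389, 0.2566]
orientation: [117.9, 90.0, 34.1]
force: [-0.8, -0.3, -0.4]
opening: 0.0389
```

Run:
```python
from h import *
log()
c=ctrl.get_calibration('wrist'); im=ctrl.snapshot('wrist'); cv2.imwrite('pics/w1.png',im)
ds=ctrl.cut_out('wrist','base')
for d in ds[:3]: print(d['confidence'],d['pixel'],d['pixels'].sum(),onz(c,d['pixel'],.02))
m=hue(im,100,130); print(m.sum())
print(fit([(c,ds[0]['pixels'])],(.094,.064,.024),(.547,.2315,0)))
rel([.466,-.261,.17],tdown(6.3))
```

```text
t 3.03 q [43.3, 11.0, -8.4, 0.0, -70.5, 142.9] p [0.5336, 0.2389, 0.2566] rpy [117.9, 89.99, 34.12] F [-0.8, -0.3, -0.4] op 0.0389
0.77 [288.3, 181.5] 4407 [0.54681781 0.23218798 0.02      ]
2446
[ 0.5477  0.2349 -0.3402  0.0303]
 shift [0.0866, -0.1215, 0.4897] turn [-0.06, -0.0, -0.01] rows>= 12.3
```

View pics/w1.png

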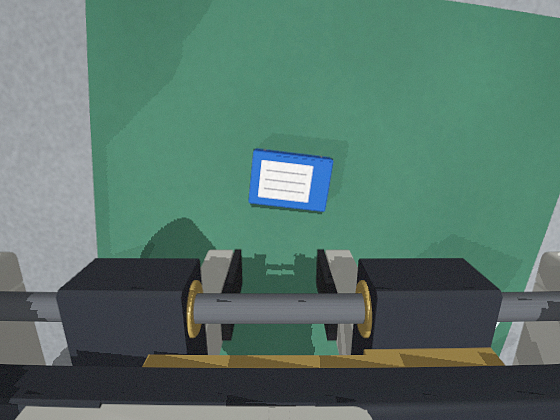

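{"api": "drive_tool", "payload": {
  "plan": [
    [[-0.015,-0.06,0.51],[60,0,0],0.44],
    [[-0.015,-0.06,0.51],[60,0,0],0.44],
    [[-0.015,-0.06,0.51],[60,0,0],0.44],
    [[-0.015,-0.06,0.51],[60,0,0],0.44],
    [[-0.015,-0.06,0.51],[60,0,0],0.44],
    [[-0.015,-0.06,0.51],[120,0,0],0.44],
    [[-0.015,-0.06,0.51],[120,0,0],0.44],
    [[-0.015,-0.06,0.51],[120,0,0],0.44],
    [[-0.015,-0.06,0.51],[120,0,0],0.44],
    [[-0.015,-0.06,0.51],[150,0,0],0.44],
    [[-0.015,-0.06,0.51],[150,0,0],0.44],
    [[-0.015,-0.06,0.51],[150,0,0],0.44],
    [[-0.015,-0.06,0.51],[150,0,0],0.44],
    [[-0.015,-0.06,0.51],[150,0,0],0.44],
    [[-0.015,-0.06,0.51],[150,0,0],0.44],
    [[-0.015,-0.06,0.51],[150,0,0],0.44],
    [[-0.015,-0.06,0.51],[150,0,0],0.44],
    [[-0.015,-0.06,0.51],[150,0,0],0.44],
    [[-0.015,-0.06,0.51],[150,0,0],0.44],
    [[-0.015,-0.06,0.51],[150,0,0],0.44]
  ]
}}

```text
clock: 4.8
tool_pos: [0.5294, -0.2743, 0.2716]
orientation: [-111.8, 90.0, 20.9]
force: [0.1, 0.3, 0.8]
opening: 0.0387
```

Run:
```python
from h import *
log()
rel([.52,-.27,.27],tdown(186.4))
```

```text
t 4.8 q [-8.6, 11.7, -5.6, -0.0, -72.6, 51.3] p [0.5294, -0.2743, 0.2716] rpy [-111.8, 89.99, 20.88] F [0.1, 0.3, 0.8] op 0.0387
 shift [0.0016, 0.004, 0.0096] turn [36.27, -0.0, 0.01] rows>= 5.1
```

{"api": "drive_tool", "payload": {
  "plan": [
    [[0,0,0.01],[36.3,0,0],0.44],
    [[0,0,0.01],[36.3,0,0],0.44],
    [[0,0,0.01],[36.3,0,0],0.44],
    [[0,0,0.01],[36.3,0,0],0.44],
    [[0,0,0.01],[36.3,0,0],0.44],
    [[0,0,0.01],[36.3,0,0],0.44],
    [[0,0,0.01],[36.3,0,0],0.44],
    [[0,0,0.01],[36.3,0,0],0.44]
  ]
}}

```text
clock: 5.47
tool_pos: [0.5227, -0.2669, 0.2716]
orientation: [-80.5, 90.0, 16.1]
force: [0.3, -0.2, 0.2]
opening: 0.0387
```

Run:
```python
from h import *
log()
c=ctrl.get_calibration('wrist'); im=ctrl.snapshot('wrist')
# overlay predicted mailer tops & rack corners
a=np.deg2rad(6.4); R=np.array([[np.cos(a),-np.sin(a)],[np.sin(a),np.cos(a)]])
def P(x,y,z): return np.r_[R@[x,y]+[.5283,-.2541],z]
o=im.copy()
for s in (-.06,0,.06):
    q=proj(c,[P(s+dx,dy,.103) for dx,dy in((-.012,-.032),(.012,-.032),(.012,.032),(-.012,.032))])
    cv2.polylines(o,[np.int32(q.round())],1,(255,255,0),1)
q=proj(c,[P(dx,dy,.101) for dx,dy in((-.077,-.038),(.077,-.038),(.077,.038),(-.077,.038))])
cv2.polylines(o,[np.int32(q.round())],1,(0,255,255),1)
cv2.imwrite('pics/w2.png',o); cv2.imwrite('pics/w2raw.png',im)
```

```text
t 5.47 q [-8.0, 10.8, -6.8, -0.0, -72.4, 14.6] p [0.5227, -0.2669, 0.2716] rpy [-80.48, 89.99, 16.1] F [0.3, -0.2, 0.2] op 0.0387
```

View pics/w2.png

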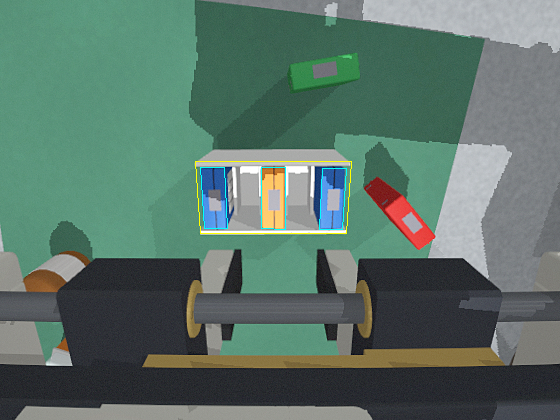

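{"api": "drive_tool", "payload": {
  "plan": [
    [[-0.03,0,0],[0,15,-40],0.44],
    [[-0.03,0,0],[0,15,-40],0.44],
    [[-0.03,0,0],[0,15,-40],0.44],
    [[-0.03,0,0],[0,15,-40],0.44],
    [[-0.03,0,0],[0,15,-40],0.44],
    [[-0.03,0,0],[0,15,-40],0.44],
    [[-0.03,0,0],[0,15,-40],0.44]
  ]
}}

```text
clock: 6.1
tool_pos: [0.5198, -0.265, 0.2998]
orientation: [-110.5, 47.1, -13.8]
force: [-1.4, -1.4, -1.0]
opening: 0.0384
```

```bash
cat > kin.py <<'E'
from h import *
from scipy.optimize import least_squares
def fk(q,k):
    # chain in base frame; zero pose: forearm & tool along +x
    a1,d1,lat,L2,A,B,D,psi,e1,e2=k
    Rz=lambda t:Ro.from_euler('z',t,degrees=True);Ry=lambda t:Ro.from_euler('y',t,degrees=True);Rx=lambda t:Ro.from_euler('x',t,degrees=True)
    R=Rz(q[0]); p=R.apply([a1,lat,d1])
    Ra=R*Ry(q[1]); p=p+Ra.apply([0,0,L2])
    Rf=Ra*Ry(-q[2]); p=p+Rf.apply([A,0,B])
    Rw=Rf*Rx(S[0]*q[3])*Ry(-q[4])*Rx(S[1]*q[5])
    return p+Rw.apply([D,e1,e2]),Rw*Rx(psi)
S=[1,1]
K0=[.04,.33,-.19,.445,.44,.04,.3,0,0,0]
def data():
    return [eval(l) for l in open('log.txt')]
def calib():
    dt=data(); best=None
    for s0 in(1,-1):
        for s1 in(1,-1):
            for psi in (0,90,180,270):
                S[:]=[s0,s1]
                def r(k):
                    o=[]
                    for q,p,e in dt:
                        pp,R=fk(q,k); o+=list((pp-p)*1000); o+=list((R.inv()*Ro.from_euler('xyz',e,degrees=True)).as_rotvec()*100)
                    return np.r_[o,(np.array(k)-K0)[[0,1,3,4,5,8,9]]*.5]
                k0=list(K0);k0[7]=psi
                f=least_squares(r,k0,x_scale=[.1]*7+[10]+[.1]*2)
                if best is None or f.cost<best[0]: best=(f.cost,f.x,list(S),np.abs(f.fun).max())
    S[:]=best[2]; return best
lo=np.array([-176.03,-82.01,-58.28,-173.87,-174.79,-173.66]);hi=np.array([176.03,121.73,71.71,95.51,-.11,173.66])
def ik(k,p,R,q0):
    def r(q):
        pp,RR=fk(q,k); return np.r_[(pp-p)*100,(RR.inv()*R).as_rotvec()*20]
    f=least_squares(r,np.clip(q0,lo+.1,hi-.1),bounds=(lo,hi),x_scale=30); return f.x,f.cost
E
python3 - <<'E'
from kin import *
log(); b=calib(); print(b); print([ (abs(np.array(fk(q,b[1])[0])-p).max()*1000).round(2) for q,p,e in data()])
rel([.469,-.261,.17],tdown(186.4))
E
```

```text
t 6.1 q [-6.2, -12.6, -49.0, 25.2, -12.1, -9.8] p [0.5198, -0.265, 0.2998] rpy [-110.48, 47.11, -13.75] F [-1.4, -1.4, -1.0] op 0.0384
(np.float64(142.68533156989025), array([ 3.12031819e-01, -1.81526087e-02, -1.91612875e-01,  5.49390527e-01,
        1.17238165e-01,  8.74430142e-02,  3.03225384e-01,  2.70000000e+02,
        2.04537727e-03,  3.16497215e-03]), [-1, -1], np.float64(8.922763840644555))
[np.float64(8.92), np.float64(4.55), np.float64(6.51), np.float64(5.39), np.float64(8.49)]
 shift [0.0609, 0.1201, 0.0362] turn [0.32, -14.89, 40.22] rows>= 6.0
```

Run:
```python
from kin import *
b=calib(); k=b[1]
for q,p,e in data():
    print(np.round(q,3),np.round(p,4),((fk(q,k)[1].inv()*Ro.from_euler('xyz',e,degrees=True)).as_rotvec(degrees=True)).round(3))
Rz=lambda t:Ro.from_euler('z',t,degrees=True);Ry=lambda t:Ro.from_euler('y',t,degrees=True);Rx=lambda t:Ro.from_euler('x',t,degrees=True)
A=[];y=[]
for q,p,e in data():
    R1=Rz(q[0]);R2=R1*Ry(q[1]);R3=R2*Ry(-q[2]);R5=R3*Rx(S[0]*q[3])*Ry(-q[4])
    M=np.c_[R1.as_matrix()[:,[0,1]],[0,0,1],R2.as_matrix()[:,2],R3.as_matrix()[:,[0,2]],R5.as_matrix()[:,[0]]]
    A.append(M);y.append(p)
A=np.vstack(A);y=np.hstack(y)
x,res,rk,sv=np.linalg.lstsq(A,y,rcond=None);print(x,rk,sv);print(((A@x-y)*1000).round(2).reshape(-1,3))
```

```text
[ 8.9445e+01  2.0547e+01  6.8100e-01 -2.0000e-03 -7.0136e+01 -1.6505e+01] [0.198  0.6453 0.2265] [ 0. -0. -0.]
[ 4.32660e+01  1.10380e+01 -8.44100e+00  1.00000e-03 -7.05140e+01
  1.42947e+02] [0.5336 0.2389 0.2566] [ 0. -0. -0.]
[-8.6320e+00  1.1702e+01 -5.6460e+00 -4.0000e-03 -7.2646e+01  5.1306e+01] [ 0.5294 -0.2743  0.2716] [ 0.  0. -0.]
[-7.9760e+00  1.0793e+01 -6.7950e+00 -4.0000e-03 -7.2403e+01  1.4552e+01] [ 0.5227 -0.2669  0.2716] [-0. -0. -0.]
[ -6.2   -12.625 -48.983  25.202 -12.125  -9.772] [ 0.5198 -0.265   0.2998] [-0. -0. -0.]
[ 0.30267962 -0.18925114 -0.0207455   0.56582078  0.12329042  0.08916085
  0.31629979] 7 [4.38979611 3.18501007 2.23631865 0.70861993 0.26852901 0.09577799
 0.02926414]
[[ -2.54   0.39   8.2 ]
 [  1.69   5.09   4.61]
 [ -2.41   2.94  -6.25]
 [ -1.12   2.73  -5.11]
 [ -1.87 -10.04  -1.45]]
```

{"api": "drive_tool", "payload": {
  "plan": [
    [[0.061,0.12,0.036],[0.3,-14.9,40.2],0.44],
    [[0.061,0.12,0.036],[0.3,-14.9,40.2],0.44],
    [[0.061,0.12,0.036],[0.3,-14.9,40.2],0.44],
    [[0.061,0.12,0.036],[0.3,-14.9,40.2],0.44],
    [[0.061,0.12,0.036],[0.3,-14.9,40.2],0.44],
    [[0.061,0.12,0.036],[0.3,-14.9,40.2],0.44],
    [[0.061,0.12,0.036],[0.3,-14.9,40.2],0.44],
    [[0.061,0.12,0.036],[0.3,-14.9,40.2],0.44],
    [[0.061,0.12,0.036],[0.3,-14.9,40.2],0.44]
  ]
}}

```text
clock: 6.85
tool_pos: [0.469, -0.2611, 0.1693]
orientation: [-87.7, 90.0, 8.8]
force: [-0.2, 0.5, -0.3]
opening: 0.0387
```

Run:
```python
from h import *
log()
rel([.4687,-.2608,.056],tdown(186.4))
```

```text
t 6.85 q [-8.2, 10.2, -21.5, -0.0, -58.3, 14.7] p [0.469, -0.2611, 0.1693] rpy [-87.71, 89.98, 8.77] F [-0.2, 0.5, -0.3] op 0.0387
 shift [0.1133, 0.0003, 0.0004] turn [0.08, 0.0, 0.02] rows>= 2.7
```

{"api": "drive_tool", "payload": {
  "plan": [
    [[0.03,0,0],[0,0,0],0.44],
    [[0.06,0,0],[0,0,0],0.44],
    [[0.09,0,0],[0,0,0],0.44],
    [[0.105,0,0],[0,0,0],0.44],
    [[0.113,0,0],[0,0,0],0.44],
    [[0.113,0,0],[0,0,0],0.44],
    [[0.113,0,0],[0,0,0],0.3],
    [[0.113,0,0],[0,0,0],0.2],
    [[0.113,0,0],[0,0,0],0.1],
    [[0.113,0,0],[0,0,0],0.1],
    [[0.113,0,0],[0,0,0],0.1],
    [[0.113,0,0],[0,0,0],0.1]
  ]
}}

```text
clock: 7.85
tool_pos: [0.4693, -0.2613, 0.0576]
orientation: [-112.0, 89.9, -15.5]
force: [-2.8, 1.6, 7.8]
opening: 0.024
```

Run:
```python
from h import *
log()
```

```text
t 7.85 q [-8.2, 17.6, -28.9, 0.0, -43.4, 14.7] p [0.4693, -0.2613, 0.0576] rpy [-111.99, 89.91, -15.49] F [-2.8, 1.6, 7.8] op 0.024
```

{"api": "drive_tool", "payload": {
  "plan": [
    [[-0.01,0,0],[0,0,0],0.1],
    [[-0.03,0,0],[0,0,0],0.1],
    [[-0.06,0,0],[0,0,0],0.1],
    [[-0.09,0,0],[0,0,0],0.1],
    [[-0.12,0,0],[0,0,0],0.1],
    [[-0.135,0,0],[0,0,0],0.1],
    [[-0.135,0,0.02],[0,0,0],0.1],
    [[-0.135,-0.02,0.05],[7,0,0],0.1],
    [[-0.135,-0.04,0.08],[14,0,0],0.1],
    [[-0.135,-0.06,0.11],[21,0,0],0.1],
    [[-0.135,-0.08,0.14],[28,0,0],0.1],
    [[-0.135,-0.1,0.17],[35,0,0],0.1],
    [[-0.135,-0.116,0.2],[42,0,0],0.1],
    [[-0.135,-0.116,0.22],[49,0,0],0.1],
    [[-0.135,-0.116,0.22],[56,0,0],0.1],
    [[-0.135,-0.116,0.22],[63,0,0],0.1],
    [[-0.135,-0.116,0.22],[70,0,0],0.1],
    [[-0.135,-0.116,0.22],[77,0,0],0.1],
    [[-0.135,-0.116,0.22],[84,0,0],0.1],
    [[-0.135,-0.116,0.22],[91,0,0],0.1]
  ]
}}

```text
clock: 9.52
tool_pos: [0.5596, -0.0293, 0.1936]
orientation: [-3.7, 89.9, 1.5]
force: [0.4, -0.5, -0.7]
opening: 0.0234
```

Run:
```python
from h import *
log()
rel([.56,-.03,.052],tdown(90))
im=ctrl.snapshot('side'); cv2.imwrite('pics/s1.png',im)
```

```text
t 9.52 q [17.0, 11.1, -16.9, 0.0, -61.9, -101.9] p [0.5596, -0.0293, 0.1936] rpy [-3.69, 89.86, 1.47] F [0.4, -0.5, -0.7] op 0.0234
 shift [0.1416, -0.0007, 0.0] turn [5.16, 0.14, 0.0] rows>= 3.4
```

View pics/s1.png

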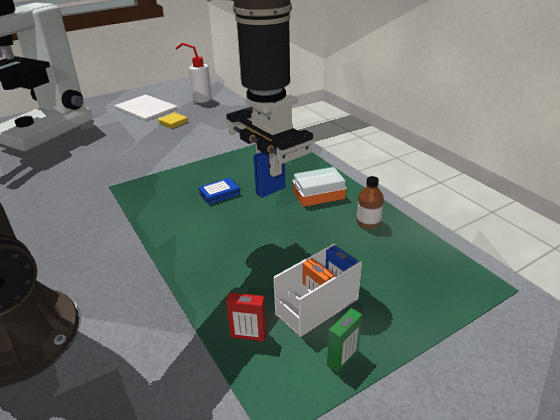

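{"api": "drive_tool", "payload": {
  "plan": [
    [[0.02,0,0],[5.2,0.1,0],0.1],
    [[0.05,0,0],[5.2,0.1,0],0.1],
    [[0.08,0,0],[5.2,0.1,0],0.1],
    [[0.11,0,0],[5.2,0.1,0],0.1],
    [[0.128,0,0],[5.2,0.1,0],0.1],
    [[0.134,0,0],[5.2,0.1,0],0.1],
    [[0.137,0,0],[5.2,0.1,0],0.1],
    [[0.139,0,0],[5.2,0.1,0],0.1],
    [[0.1395,0,0],[5.2,0.1,0],0.1],
    [[0.1395,0,0],[5.2,0.1,0],0.1]
  ]
}}

```text
clock: 10.4
tool_pos: [0.5608, -0.0291, 0.0554]
orientation: [11.0, 89.8, 10.5]
force: [0.4, 0.2, -1.6]
opening: 0.0239
```

Run:
```python
from h import *
for i in range(1): log()
rel([.56,-.03,.052],tdown(90))
```

```text
t 10.4 q [17.0, 19.7, -26.0, 0.0, -44.1, -107.6] p [0.5608, -0.0291, 0.0554] rpy [10.98, 89.83, 10.45] F [0.4, 0.2, -1.6] op 0.0239
 shift [0.0034, -0.0009, -0.0008] turn [-0.53, 0.17, -0.03] rows>= 0.1
```

{"api": "drive_tool", "payload": {
  "plan": [
    [[0.001,0,0],[0,0.15,0],0.1],
    [[0.002,0,0],[0,0.15,0],0.1],
    [[0.003,0,0],[0,0.15,0],0.1],
    [[0.003,0,0],[0,0.15,0],0.1]
  ]
}}

```text
clock: 10.73
tool_pos: [0.5608, -0.0291, 0.0525]
orientation: [49.9, 89.9, 49.3]
force: [0.3, 0.2, -1.5]
opening: 0.0238
```

Run:
```python
from h import *
log()
```

```text
t 10.73 q [17.0, 20.0, -26.0, -0.0, -44.0, -107.5] p [0.5608, -0.0291, 0.0525] rpy [49.86, 89.95, 49.33] F [0.3, 0.2, -1.5] op 0.0238
```

{"api": "drive_tool", "payload": {
  "plan": [
    [[0.0007,0,0],[0,0,0],0.1],
    [[0.0014,0,0],[0,0,0],0.1],
    [[0.0014,0,0],[0,0,0],0.1]
  ]
}}

```text
clock: 10.98
tool_pos: [0.5609, -0.0291, 0.0516]
orientation: [36.5, 89.9, 36.0]
force: [-2.1, 1.7, 5.4]
opening: 0.0233
```

Run:
```python
from h import *
log()
```

```text
t 10.98 q [17.0, 20.1, -26.1, -0.0, -43.8, -107.5] p [0.5609, -0.0291, 0.0516] rpy [36.51, 89.94, 36.0] F [-2.1, 1.7, 5.4] op 0.0233
```

{"api": "drive_tool", "payload": {
  "plan": [
    [[0,0,0],[0,0,0],0.33],
    [[0,0,0],[0,0,0],0.4],
    [[0,0,0],[0,0,0],0.5],
    [[0,0,0],[0,0,0],0.6],
    [[-0.02,0,0],[0,0,0],0.6],
    [[-0.05,0,0],[0,0,0],0.6],
    [[-0.09,0,0],[0,0,0],0.8],
    [[-0.13,0,0],[0,0,0],1.0],
    [[-0.13,0,0],[0,0,0],1.0]
  ]
}}

```text
clock: 11.73
tool_pos: [0.5651, -0.029, 0.19]
orientation: [6.6, 89.3, 6.2]
force: [1.9, 0.2, 0.7]
opening: 0.0671
```

```bash
cat >> h.py <<'E'
def tilt(head,al,a_sign=1):
    # tool x tilted al deg from straight down toward heading; camera on top when a_sign=1
    h=np.deg2rad(head); al=np.deg2rad(al); x=np.array([np.cos(h)*np.sin(al),np.sin(h)*np.sin(al),-np.cos(al)])
    y=a_sign*np.array([np.sin(h),-np.cos(h),0]); return Ro.from_matrix(np.stack([x,y,np.cross(x,y)],1))
E
python3 - <<'E'
from h import *
log()
T=tilt(-90,55); print(T.as_matrix().round(2))
rel([.561,.09,.16],T,'W')
rel([.561,.047,.0965],T,'pre')
from kin import *
Rz=lambda t:Ro.from_euler('z',t,degrees=True);Ry=lambda t:Ro.from_euler('y',t,degrees=True);Rx=lambda t:Ro.from_euler('x',t,degrees=True)
S[:]=[-1,-1]
A=[];y=[]
for q,p,e in data():
    R1=Rz(q[0]);R2=R1*Ry(q[1]);R3=R2*Ry(-q[2]);R4=R3*Rx(-q[3]);R5=R4*Ry(-q[4])
    A.append(np.c_[R1.as_matrix()[:,[0,1]],[0,0,1],R2.as_matrix()[:,2],R3.as_matrix()[:,[0,2]],R5.as_matrix()[:,[0]],np.eye(3)[:,:2]]);y.append(p)
A=np.vstack(A);y=np.hstack(y)
x=np.linalg.solve(A.T@A+1e-5*np.eye(9),A.T@y);print(x.round(4));print(((A@x-y)*1000).round(1).reshape(-1,3).tolist())
E
```

```text
t 11.73 q [17.0, 11.4, -17.0, 0.2, -60.8, -107.5] p [0.5651, -0.029, 0.19] rpy [6.63, 89.26, 6.2] F [1.9, 0.2, 0.7] op 0.0671
[[ 0.   -1.    0.  ]
 [-0.82  0.    0.57]
 [-0.57  0.   -0.82]]
W shift [0.0301, 0.1189, -0.0054] turn [-83.1, 43.4, -42.66] rows>= 14.4
pre shift [0.0935, 0.0758, -0.0059] turn [-83.1, 43.4, -42.66] rows>= 14.4
[-0.0326 -0.1812  0.2817  0.7271  0.4749 -0.0365  0.544   0.0121 -0.0061]
[[1.6, 3.7, -3.7], [-2.5, -5.3, 2.0], [6.5, 5.5, 1.7], [4.3, 5.7, 2.1], [0.6, -27.5, -18.0], [-6.0, 7.2, 3.5], [0.6, 6.2, 3.3], [-5.6, -0.5, 2.5], [1.2, 1.6, 1.5], [1.4, 1.8, 1.6], [1.5, 1.8, 1.5], [-3.6, -0.2, 2.1]]
```

{"api": "drive_tool", "payload": {
  "plan": [
    [[-0.02,0.06,-0.005],[-28,15,-14],1.0],
    [[-0.02,0.06,-0.005],[-28,15,-14],1.0],
    [[0.0,0.08,-0.005],[-28,15,-14],1.0],
    [[0.0,0.1,-0.005],[-28,15,-14],1.0],
    [[0.03,0.119,-0.005],[-55,29,-28],1.0],
    [[0.03,0.119,-0.005],[-55,29,-28],1.0],
    [[0.03,0.119,-0.005],[-55,29,-28],1.0],
    [[0.03,0.119,-0.005],[-55,29,-28],1.0],
    [[0.03,0.119,-0.005],[-55,29,-28],1.0],
    [[0.03,0.119,-0.005],[-83.1,43.4,-42.7],1.0],
    [[0.03,0.119,-0.005],[-83.1,43.4,-42.7],1.0],
    [[0.03,0.119,-0.005],[-83.1,43.4,-42.7],1.0],
    [[0.03,0.119,-0.005],[-83.1,43.4,-42.7],1.0],
    [[0.03,0.119,-0.005],[-83.1,43.4,-42.7],1.0],
    [[0.03,0.119,-0.005],[-83.1,43.4,-42.7],1.0],
    [[0.03,0.119,-0.005],[-83.1,43.4,-42.7],1.0],
    [[0.03,0.119,-0.005],[-83.1,43.4,-42.7],1.0]
  ]
}}

```text
clock: 13.15
tool_pos: [0.5613, 0.0903, 0.16]
orientation: [-179.9, 35.0, -90.0]
force: [0.1, 0.0, 0.5]
opening: 0.0877
```

Run:
```python
from h import *
log()
T=tilt(-90,55)
rel([.561,.09,.16],T,'W')
rel([.561,.047,.0965],T,'pre')
rel([.561,-.035,.0392],T,'grasp')
V=[]
im=ctrl.snapshot('side'); cv2.imwrite('pics/s2.png',im); c2=ctrl.get_calibration('side')
im1=ctrl.snapshot('wrist'); cv2.imwrite('pics/w3.png',im1)
cv2.imwrite('pics/c3.png',np.hstack([cv2.resize(im,None,fx=.7,fy=.7),cv2.resize(im1,None,fx=.7,fy=.7)]))
```

```text
t 13.15 q [49.0, 32.8, -23.4, 32.8, -82.3, -68.5] p [0.5613, 0.0903, 0.16] rpy [-179.89, 35.04, -90.03] F [0.1, 0.0, 0.5] op 0.0877
W shift [0.0003, 0.0003, -0.0002] turn [-0.13, 0.04, -0.02] rows>= 0.0
pre shift [0.0719, 0.0003, 0.0271] turn [-0.13, 0.04, -0.02] rows>= 1.8
grasp shift [0.172, 0.0003, 0.027] turn [-0.13, 0.04, -0.02] rows>= 4.2
```

View pics/c3.png

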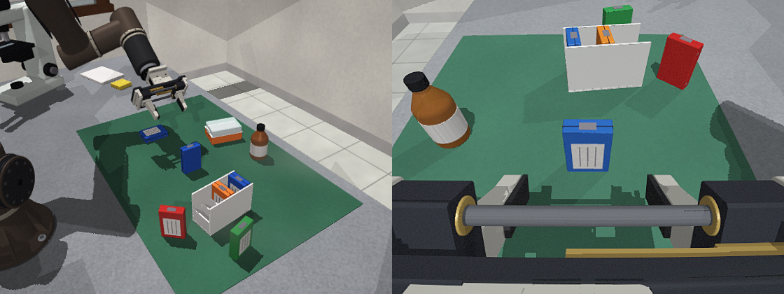

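Run:
```python
from h import *
c=ctrl.get_calibration('wrist')
ds=ctrl.cut_out('wrist','blue_a')
print([(round(d['confidence'],2),np.round(d['pixel']).tolist()) for d in ds])
d=min(ds,key=lambda d:np.linalg.norm(np.array(d['pixel'])-[278,208]))
print(fit([(c,d['pixels'])],(.064,.024,.094),(.561,-.029,0)))
```

```text
[(0.87, [281.0, 204.0]), (0.78, [409.0, 85.0]), (0.74, [257.0, 52.0]), (0.57, [324.0, 22.0])]
[ 0.5625 -0.0284  0.9339  0.0389]
```

{"api": "drive_tool", "payload": {
  "plan": [
    [[0.03,0,0.015],[0,0,0],1.0],
    [[0.06,0,0.027],[0,0,0],1.0],
    [[0.09,0,0.027],[0,0,0],1.0],
    [[0.12,0,0.027],[0,0,0],1.0],
    [[0.145,0,0.027],[0,0,0],1.0],
    [[0.16,0,0.027],[0,0,0],1.0],
    [[0.17,0,0.027],[0,0,0],1.0],
    [[0.172,0,0.027],[0,0,0],1.0],
    [[0.172,0,0.027],[0,0,0],1.0]
  ]
}}

```text
clock: 14.05
tool_pos: [0.5623, -0.0355, 0.0399]
orientation: [-179.8, 35.1, -90.1]
force: [0.3, 0.8, -0.5]
opening: 0.0876
```

Run:
```python
from h import *
log()
rel([.5615,-.035,.0392],tilt(-90,55),'grasp')
```

```text
t 14.05 q [38.4, 37.7, -38.5, 45.4, -64.1, -78.2] p [0.5623, -0.0355, 0.0399] rpy [-179.75, 35.14, -90.08] F [0.3, 0.8, -0.5] op 0.0876
grasp shift [-0.0, 0.0008, 0.0008] turn [-0.3, 0.14, -0.07] rows>= 0.0
```

Close gradually.

{"api": "drive_tool", "payload": {
  "plan": [
    [[0,0.0005,0.0005],[0,0,0],0.85],
    [[0,0.0005,0.0005],[0,0,0],0.78],
    [[0,0.0005,0.0005],[0,0,0],0.74],
    [[0,0.0005,0.0005],[0,0,0],0.7],
    [[0,0.0005,0.0005],[0,0,0],0.6],
    [[0,0.0005,0.0005],[0,0,0],0.6],
    [[0,0.0005,0.0005],[0,0,0],0.6]
  ]
}}

```text
clock: 14.63
tool_pos: [0.5621, -0.0347, 0.0397]
orientation: [-179.7, 35.1, -90.0]
force: [0.2, 2.4, 2.5]
opening: 0.0639
```

Run:
```python
from h import *
log()
```

```text
t 14.63 q [38.4, 37.7, -38.5, 45.4, -64.0, -78.3] p [0.5621, -0.0347, 0.0397] rpy [-179.72, 35.15, -90.02] F [0.2, 2.4, 2.5] op 0.0639
```

```bash
cat >> h.py <<'E'
# grasp 1: mailer pose in tool frame
def grasp_rel(pt,Rt,om,Rm): return Rt.inv().apply(np.array(om)-pt), Rt.inv()*Rm
RM_STAND=Ro.from_matrix(np.array([[0,1,0],[0,0,1],[1,0,0]]))  # columns: x=up, y=+X, z=+Y
def tool_for(om,Rm,g): 
    Rt=Rm*g[1].inv(); return np.array(om)-Rt.apply(g[0]),Rt
E
python3 - <<'E'
from h import *
print(RM_STAND.as_matrix())
Rt=tilt(-90,54.9); g=grasp_rel(np.array([.5621,-.0347,.0397]),Rt,[.5621,-.0411,.050],RM_STAND)
print(g[0],g[1].as_matrix().round(3))
p,R=tool_for([.5476,.2335,.027],Ro.from_euler('z',-.3,degrees=True),g); print('final',p,R.as_matrix().round(3))
import pickle; pickle.dump((g[0],g[1].as_quat()),open('g1.pkl','wb'))
rel([.562,.02,.22],tdown(180),'mid')
rel([.562,.06,.25],tilt(90,35,-1),'mid2')
R0=tdown(180);  # relative from mid vertical to final
print((R0.inv()*R).as_rotvec(degrees=True))
E
```

```text
[[0. 1. 0.]
 [0. 0. 1.]
 [1. 0. 0.]]
[-0.0006864   0.         -0.01210698] [[-0.575  0.    -0.818]
 [-0.    -1.    -0.   ]
 [-0.818  0.     0.575]]
final [0.53730014 0.23355393 0.0334    ] [[-0.575 -0.005 -0.818]
 [ 0.003 -1.     0.004]
 [-0.818 -0.     0.575]]
mid shift [-0.1485, -0.0005, -0.1159] turn [-0.28, -54.85, 0.13] rows>= 7.7
mid2 shift [-0.1985, -0.0004, -0.1174] turn [-0.24, -89.85, 0.22] rows>= 12.5
[-86.63133734 -27.54172632  27.3978944 ]
```

{"api": "drive_tool", "payload": {
  "plan": [
    [[-0.006,0,-0.008],[0,0,0],0.6],
    [[-0.017,0,-0.025],[0,0,0],0.6],
    [[-0.034,0,-0.049],[0,0,0],0.6],
    [[-0.055,0,-0.07],[0,-7,0],0.6],
    [[-0.075,0,-0.09],[0,-14,0],0.6],
    [[-0.1,0,-0.105],[0,-21,0],0.6],
    [[-0.12,0,-0.116],[0,-28,0],0.6],
    [[-0.135,0,-0.116],[0,-35,0],0.6],
    [[-0.148,0,-0.116],[0,-42,0],0.6],
    [[-0.16,0,-0.116],[0,-49,0],0.6],
    [[-0.17,0,-0.116],[0,-56,0],0.6],
    [[-0.18,0,-0.116],[0,-63,0],0.6],
    [[-0.19,0,-0.117],[0,-70,0],0.6],
    [[-0.198,0,-0.117],[0,-77,0],0.6],
    [[-0.198,0,-0.117],[0,-84,0],0.6],
    [[-0.198,0,-0.117],[0,-90,0],0.6],
    [[-0.198,0,-0.117],[0,-90,0],0.6]
  ]
}}

```text
clock: 16.05
tool_pos: [0.5609, 0.0571, 0.248]
orientation: [-0.1, 54.4, 89.5]
force: [-0.6, 0.2, -2.2]
opening: 0.0643
```

Run:
```python
from h import *
import pickle; a=pickle.load(open('g1.pkl','rb')); g=(a[0],Ro.from_quat(a[1]))
log()
p,R=tool_for([.5476,.2335,.027+.07],Ro.from_euler('z',-.3,degrees=True),g)
rel(p,R,'hover')
```

```text
t 16.05 q [-0.9, 13.6, -1.1, -36.4, -78.3, 9.0] p [0.5609, 0.0571, 0.248] rpy [-0.11, 54.44, 89.46] F [-0.6, 0.2, -2.2] op 0.0643
hover shift [0.2201, 0.0252, 0.0593] turn [-73.52, 0.31, 52.17] rows>= 12.6
```

{"api": "drive_tool", "payload": {
  "plan": [
    [[0.02,0,0.01],[-6,0,4],0.6],
    [[0.04,0.005,0.02],[-12,0,8.5],0.6],
    [[0.06,0.01,0.03],[-18,0,13],0.6],
    [[0.08,0.012,0.04],[-24,0,17],0.6],
    [[0.1,0.015,0.055],[-30,0,21],0.6],
    [[0.12,0.018,0.07],[-36,0,25.5],0.6],
    [[0.14,0.02,0.08],[-42,0,30],0.6],
    [[0.155,0.023,0.09],[-48,0,34],0.6],
    [[0.171,0.025,0.093],[-54,0.2,38],0.6],
    [[0.171,0.025,0.093],[-60,0.2,42.5],0.6],
    [[0.171,0.025,0.093],[-66,0.3,47],0.6],
    [[0.18,0.025,0.085],[-72,0.3,51],0.6],
    [[0.2,0.025,0.073],[-73.5,0.3,52.2],0.6],
    [[0.22,0.025,0.059],[-73.5,0.3,52.2],0.6],
    [[0.22,0.025,0.059],[-73.5,0.3,52.2],0.6],
    [[0.22,0.025,0.059],[-73.5,0.3,52.2],0.6]
  ]
}}

```text
clock: 17.38
tool_pos: [0.5364, 0.2333, 0.1027]
orientation: [0.2, 54.7, 179.9]
force: [-0.7, -0.1, -0.2]
opening: 0.0638
```

Run:
```python
from h import *
import pickle; a=pickle.load(open('g1.pkl','rb')); g=(a[0],Ro.from_quat(a[1]))
log()
p,R=tool_for([.5476,.2335,.027],Ro.from_euler('z',-.3,degrees=True),g); rel(p,R,'place')
o,pt,Rt=pose(); c=ctrl.get_calibration('wrist'); im=ctrl.snapshot('wrist')
# held mailer box overlay
Rm=Rt*g[1]; om=pt+Rt.apply(g[0])
P=np.array([[sx*.047,sy*.032,z] for z in(0,.024) for sx,sy in((-1,-1),(1,-1),(1,1),(-1,1))])
o2=im.copy()
for Q,col in ((om+Rm.apply(P),(0,255,255)),(box((.094,.064,.024),.5476,.2335,-.3)[[0,4,6,2,1,5,7,3]],(255,255,0))):
    q=np.int32(proj(c,Q).round())
    for r in (q[:4],q[4:]): cv2.polylines(o2,[r],1,col,1)
cv2.imwrite('pics/w4.png',o2);cv2.imwrite('pics/w4raw.png',im)
print(om,Rm.as_euler('xyz',degrees=True))
```

```text
t 17.38 q [30.6, 38.9, 12.6, -17.2, -94.9, 62.5] p [0.5364, 0.2333, 0.1027] rpy [0.25, 54.71, 179.94] F [-0.7, -0.1, -0.2] op 0.0638
place shift [0.056, -0.0004, -0.0408] turn [-0.05, 0.19, -0.14] rows>= 1.7
[0.54666539 0.23322895 0.09625455] [-0.14162349  0.18550057 -0.25715172]
```

View pics/w4.png

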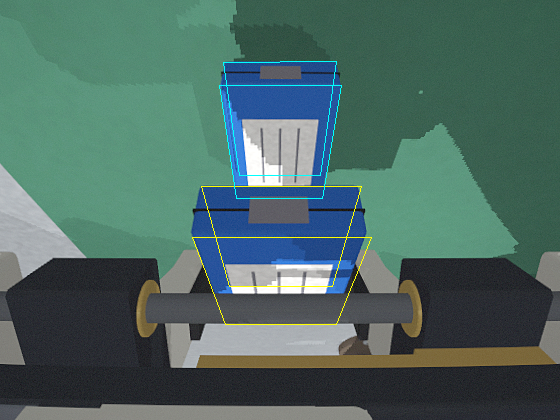

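Run:
```python
from h import *
im=cv2.imread('pics/w4raw.png'); m=hue(im,100,130,100,30)
for r in list(range(58,200,8))+list(range(184,262,6)):
    x=np.where(m[r])[0]; print(r,(x.min(),x.max(),len(x)) if len(x) else None,end='; ')
print()
for col in (245,270,320):
    y=np.where(m[:,col])[0]; print(col,y.min(),y.max(),[int(v) for v in y[1:][np.diff(y)>1]])
big=cv2.resize(im[50:270,170:390],None,fx=3,fy=3,interpolation=2); cv2.imwrite('pics/w4c.png',big[:600])
```

```text
58 None; 66 (np.int64(224), np.int64(336), 74); 74 (np.int64(222), np.int64(337), 75); 82 (np.int64(221), np.int64(339), 119); 90 (np.int64(221), np.int64(339), 119); 98 (np.int64(222), np.int64(338), 117); 106 (np.int64(223), np.int64(336), 114); 114 (np.int64(224), np.int64(335), 112); 122 (np.int64(226), np.int64(334), 32); 130 (np.int64(227), np.int64(332), 31); 138 (np.int64(228), np.int64(331), 30); 146 (np.int64(229), np.int64(330), 30); 154 (np.int64(230), np.int64(328), 29); 162 (np.int64(232), np.int64(327), 28); 170 (np.int64(233), np.int64(326), 28); 178 (np.int64(234), np.int64(324), 26); 186 (np.int64(201), np.int64(356), 156); 194 (np.int64(198), np.int64(359), 162); 184 (np.int64(235), np.int64(323), 26); 190 (np.int64(199), np.int64(358), 160); 196 (np.int64(198), np.int64(359), 162); 202 (np.int64(197), np.int64(360), 106); 208 (np.int64(196), np.int64(361), 106); 214 (np.int64(194), np.int64(363), 110); 220 (np.int64(194), np.int64(363), 110); 226 (np.int64(192), np.int64(365), 174); 232 (np.int64(191), np.int64(365), 175); 238 (np.int64(193), np.int64(363), 171); 244 (np.int64(196), np.int64(361), 166); 250 (np.int64(198), np.int64(359), 162); 256 (np.int64(200), np.int64(357), 158); 
245 61 263 [73, 160, 211]
270 61 263 [79, 186, 223]
320 61 368 [211, 368]
```

View pics/w4c.png

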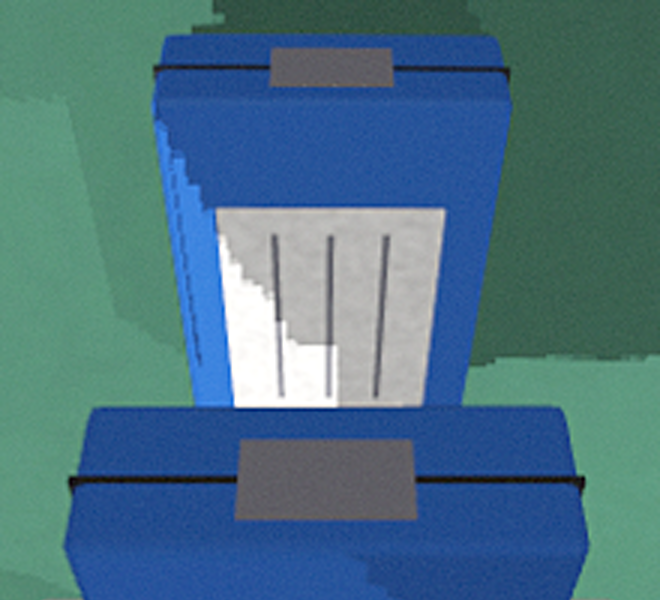

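```bash
cat >> h.py <<'E'
def rowext(c,Q,rows):
    h=cv2.convexHull(proj(c,Q).astype(np.float32)).reshape(-1,2); o=[]
    for r in rows:
        xs=[]
        for a,b in zip(h,np.roll(h,-1,0)):
            if (a[1]-r)*(b[1]-r)<=0 and a[1]!=b[1]: xs.append(a[0]+(b[0]-a[0])*(r-a[1])/(b[1]-a[1]))
        o.append((min(xs),max(xs)) if xs else (279,281))
    return np.array(o)
def mbox(om,Rm,e=.0006):
    P=np.array([[sx*(.047-e),sy*(.032-e),z] for z in(e,.024-e) for sx,sy in((-1,-1),(1,-1),(1,1),(-1,1))]); return om+Rm.apply(P)
def rowmeas(m,rows): return np.array([(np.where(m[r])[0].min()-.5,np.where(m[r])[0].max()+.5) for r in rows],float)
E
python3 - <<'E'
from h import *
from scipy.optimize import least_squares
import pickle; a=pickle.load(open('g1.pkl','rb')); g=(a[0],Ro.from_quat(a[1]))
o,pt,Rt=pose(); c=ctrl.get_calibration('wrist')
im=cv2.imread('pics/w4raw.png'); m=hue(im,100,130,100,30)
def fitrow(rows,z0,p0,Rtilt=Ro.identity()):
    M=rowmeas(m,rows)
    f=least_squares(lambda p:(rowext(c,mbox(np.r_[p[0],p[1],z0],Ro.from_euler('z',p[2]*100,degrees=True)*Rtilt),rows)-M).ravel(),p0,x_scale=[.01,.01,.01],diff_step=1e-3)
    return np.round([f.x[0],f.x[1],f.x[2]*100,np.sqrt((f.fun**2).mean())],4)
print('base',fitrow(list(range(64,182,3)),.003,[.5476,.2335,-.003]))
om=pt+Rt.apply(g[0]); print('tcp',om)
print('held',fitrow(list(range(188,256,3)),om[2],[om[0],om[1],-.003]))
E
```

```text
base [ 0.5498  0.2337 -0.7915  0.9989]
tcp [0.54785931 0.23316788 0.09775312]Traceback (most recent call last):
  File "<stdin>", line 12, in <module>
  File "<stdin>", line 7, in fitrow
  File "h.py", line 70, in rowmeas
    def rowmeas(m,rows): return np.array([(np.where(m[r])[0].min()-.5,np.where(m[r])[0].max()+.5) for r in rows],float)
                                           ~~~~~~~~~~~~~~~~~~~~~^^
    return umr_minimum(a, axis, None, out, keepdims, initial, where)
ValueError: zero-size array to reduction operation minimum which has no identity
```

Run:
```python
from h import *
from scipy.optimize import least_squares
import pickle; a=pickle.load(open('g1.pkl','rb')); g=(a[0],Ro.from_quat(a[1]))
ps=[];
for i in range(1): o,pt,Rt=pose(); print(pt,o['clock'])
c=ctrl.get_calibration('wrist')
im=cv2.imread('pics/w4raw.png'); m=hue(im,100,130,100,30)
def fitrow(rows,z0,p0):
    rows=[r for r in rows if m[r].sum()>20]; M=rowmeas(m,rows)
    f=least_squares(lambda p:(rowext(c,mbox(np.r_[p[0],p[1],z0],Ro.from_euler('z',p[2]*100,degrees=True)),rows)-M).ravel(),p0,x_scale=[.01,.01,.01],diff_step=1e-3,loss='soft_l1')
    return np.round([f.x[0],f.x[1],f.x[2]*100,np.sqrt((f.fun**2).mean())],4)
om=pt+Rt.apply(g[0])
print('base',fitrow(list(range(64,182,3)),.003,[.5476,.2335,-.003]))
print('held',om,fitrow(list(range(188,256,3)),om[2],[om[0],om[1],-.003]))
p,R=tool_for([.5475,.2322,.027],Ro.from_euler('z',-.5,degrees=True),g); rel(p,R,'place')
```

```text
[0.53756125 0.23322689 0.10415597] 17.4333
base [ 0.55    0.2337 -0.8404  1.0004]
held [0.54785931 0.23316788 0.09775312] [ 0.5489  0.2343 -0.4371  0.8763]
place shift [0.0581, 0.0009, -0.0404] turn [0.14, 0.02, -0.17] rows>= 1.7
```

{"api": "drive_tool", "payload": {
  "plan": [
    [[0.015,0.0008,-0.01],[0.1,0,-0.1],0.6],
    [[0.03,0.0008,-0.021],[0.1,0,-0.1],0.6],
    [[0.043,0.0008,-0.03],[0.1,0,-0.1],0.6],
    [[0.05,0.0008,-0.035],[0.1,0,-0.1],0.6],
    [[0.0537,0.0008,-0.038],[0.1,0,-0.1],0.6],
    [[0.0553,0.0008,-0.039],[0.1,0,-0.1],0.6],
    [[0.0553,0.0008,-0.039],[0.1,0,-0.1],0.6]
  ]
}}

```text
clock: 18.02
tool_pos: [0.5379, 0.2323, 0.0368]
orientation: [0.1, 54.9, 179.6]
force: [-0.3, -0.5, -1.7]
opening: 0.0641
```

Run:
```python
from h import *
import pickle; a=pickle.load(open('g1.pkl','rb')); g=(a[0],Ro.from_quat(a[1]))
log()
o,pt,Rt=pose(); print(pt+Rt.apply(g[0]),(Rt*g[1]).as_euler('xyz',degrees=True))
p,R=tool_for([.548,.2323,.027],Ro.from_euler('z',-.6,degrees=True),g); rel(p,R,'place')
```

```text
t 18.02 q [30.4, 42.6, 10.2, -17.1, -88.8, 64.3] p [0.5379, 0.2323, 0.0368] rpy [0.07, 54.9, 179.62] F [-0.3, -0.5, -1.7] op 0.0641
[0.54824392 0.23218624 0.03041482] [-0.04008763 -0.00334155 -0.43404624]
place shift [0.0029, -0.0001, -0.0018] turn [0.11, -0.0, -0.13] rows>= 0.1
```

3.4 mm left; feel down.

{"api": "drive_tool", "payload": {
  "plan": [
    [[0.0008,0,-0.0005],[0.1,0,-0.1],0.6],
    [[0.0016,0,-0.001],[0.1,0,-0.1],0.6],
    [[0.0024,0,-0.0015],[0.1,0,-0.1],0.6],
    [[0.0029,0,-0.0018],[0.1,0,-0.1],0.6],
    [[0.0029,0,-0.0018],[0.1,0,-0.1],0.6]
  ]
}}

```text
clock: 18.43
tool_pos: [0.5379, 0.2324, 0.0337]
orientation: [0.0, 54.9, 179.4]
force: [0.6, -0.2, 0.5]
opening: 0.0639
```

Run:
```python
from h import *
import pickle; a=pickle.load(open('g1.pkl','rb')); g=(a[0],Ro.from_quat(a[1]))
log()
o,pt,Rt=pose(); print(pt+Rt.apply(g[0]),(Rt*g[1]).as_euler('xyz',degrees=True))
```

```text
t 18.43 q [30.4, 42.7, 10.1, -17.2, -88.5, 64.3] p [0.5379, 0.2324, 0.0337] rpy [0.01, 54.93, 179.44] F [0.6, -0.2, 0.5] op 0.0639
[0.54823708 0.23225203 0.02734688] [-0.00460345 -0.02923206 -0.56601403]
```

{"api": "drive_tool", "payload": {
  "plan": [
    [[0.0006,0,-0.0004],[0,0,0],0.6],
    [[0.0008,0,-0.0006],[0,0,0],0.6],
    [[0.0008,0,-0.0006],[0,0,0],0.6]
  ]
}}

```text
clock: 18.68
tool_pos: [0.5379, 0.2324, 0.0337]
orientation: [-0.0, 54.9, 179.5]
force: [0.3, 0.4, 5.9]
opening: 0.0636
```

Run:
```python
from h import *
log()
```

```text
t 18.68 q [30.4, 42.7, 10.1, -17.2, -88.5, 64.4] p [0.5379, 0.2324, 0.0337] rpy [-0.01, 54.93, 179.46] F [0.3, 0.4, 5.9] op 0.0636
```

{"api": "drive_tool", "payload": {
  "plan": [
    [[0,0,0],[0,0,0],0.76],
    [[0,0,0],[0,0,0],0.82],
    [[0,0,0],[0,0,0],0.9],
    [[0,0,0],[0,0,0],1.0],
    [[0,0,0],[0,0,0],1.0],
    [[-0.02,0,0],[0,0,0],1.0],
    [[-0.05,0,0],[0,0,0],1.0],
    [[-0.09,0,0.01],[0,0,0],1.0],
    [[-0.12,0,0.02],[0,0,0],1.0],
    [[-0.12,0,0.02],[0,0,0],1.0]
  ]
}}

```text
clock: 19.52
tool_pos: [0.5949, 0.2319, 0.1498]
orientation: [-0.3, 55.5, 179.2]
force: [0.0, -0.3, 1.8]
opening: 0.0877
```

Run:
```python
from h import *
log()
c=ctrl.get_calibration('wrist'); im=ctrl.snapshot('wrist'); np.save('w5c.npy',c,allow_pickle=True); cv2.imwrite('pics/w5raw.png',im)
o2=im.copy()
for z,col in ((.003,(255,255,0)),(.027,(0,255,255))):
    q=np.int32(proj(c,mbox(np.r_[.5482,.2323,z],Ro.from_euler('z',-.6,degrees=True))).round())
    for r in (q[:4],q[4:]): cv2.polylines(o2,[r],1,col,1)
cv2.imwrite('pics/w5.png',np.hstack([cv2.resize(im[40:290,170:390],None,fx=1.8,fy=1.8),cv2.resize(o2[40:290,170:390],None,fx=1.8,fy=1.8)]))
```

```text
t 19.52 q [28.4, 41.0, 23.5, -16.5, -102.9, 61.8] p [0.5949, 0.2319, 0.1498] rpy [-0.29, 55.52, 179.23] F [0.0, -0.3, 1.8] op 0.0877
```

View pics/w5.png

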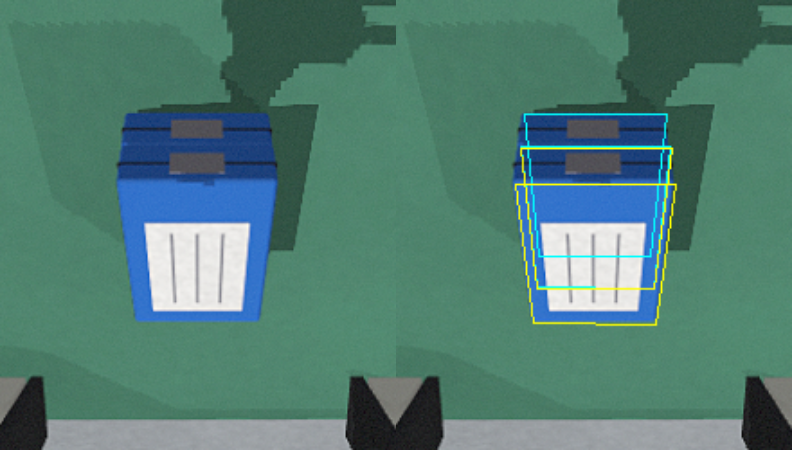

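Run:
```python
from h import *
im=cv2.imread('pics/w5raw.png'); m=hue(im,95,130,80,30); c=np.load('w5c.npy',allow_pickle=True).item()
from scipy.optimize import least_squares
q1=proj(c,mbox(np.r_[.5482,.2323,.003],Ro.from_euler('z',-.6,degrees=True)));q2=proj(c,mbox(np.r_[.5482,.2323,.027],Ro.from_euler('z',-.6,degrees=True)))
print('pred low bottom/top clasp edge',q1[[1,2]].round(1).tolist(),q1[[5,6]].round(1).tolist(),'up',q2[[1,2]].round(1).tolist(),q2[[5,6]].round(1).tolist())
for r in range(100,150,3):
    x=np.where(m[r,170:390])[0]+170; print(r,(int(x.min()),int(x.max()),len(x)) if len(x) else None,end='; ')
col=im[95:150,256].astype(int); print('\n',col.tolist())
rel([.588,.1,.24],tdown(230),'via'); rel([.588,-.2474,.17],tdown(186.4),'pre')
```

```text
pred low bottom/top clasp edge [[320.2, 103.0], [241.2, 102.8]] [[322.4, 120.9], [239.0, 120.7]] up [[322.6, 121.9], [238.8, 121.6]] [[325.1, 142.0], [236.3, 141.8]]
100 None; 103 (240, 318, 79); 106 (239, 319, 81); 109 (238, 319, 54); 112 (239, 319, 52); 115 (238, 320, 54); 118 (237, 320, 84); 121 (237, 321, 85); 124 (236, 321, 86); 127 (236, 322, 58); 130 (236, 322, 56); 133 (235, 323, 58); 136 (235, 323, 86); 139 (235, 323, 89); 142 (235, 324, 90); 145 (235, 323, 89); 148 (235, 323, 89); 
 [[98, 119, 71], [105, 126, 77], [98, 118, 69], [103, 124, 77], [93, 115, 65], [54, 65, 44], [54, 69, 43], [77, 62, 29], [133, 64, 24], [121, 64, 27], [125, 65, 30], [120, 60, 24], [121, 60, 24], [125, 66, 33], [125, 66, 25], [117, 64, 30], [47, 34, 19], [87, 46, 21], [132, 67, 30], [124, 66, 29], [125, 65, 32], [122, 63, 24], [124, 64, 30], [123, 62, 24], [130, 69, 32], [131, 72, 38], [123, 67, 31], [124, 63, 29], [123, 66, 28], [124, 62, 22], [121, 64, 31], [123, 62, 28], [125, 66, 33], [130, 69, 34], [109, 52, 19], [57, 39, 27], [93, 52, 35], [132, 71, 38], [123, 64, 27], [122, 64, 27], [121, 59, 23], [125, 69, 35], [123, 62, 27], [126, 63, 28], [151, 81, 36], [180, 98, 44], [195, 109, 52], [203, 115, 48], [206, 116, 50], [204, 115, 55], [204, 114, 50], [203, 117, 53], [204, 116, 54], [203, 114, 49], [205, 118, 55]]
via shift [-0.0746, 0.1319, 0.0563] turn [38.27, 33.33, -11.77] rows>= 7.3
pre shift [-0.0198, 0.4795, 0.0143] turn [80.36, 28.43, -24.94] rows>= 12.4
```

{"api": "drive_tool", "payload": {
  "plan": [
    [[-0.03,0.03,0.02],[6,5,-2],0.6],
    [[-0.06,0.06,0.04],[12,10,-4],0.44],
    [[-0.075,0.1,0.056],[19,16,-6],0.44],
    [[-0.075,0.13,0.056],[25,20,-8],0.44],
    [[-0.075,0.16,0.056],[32,24,-10],0.44],
    [[-0.075,0.19,0.056],[38,26,-12],0.44],
    [[-0.07,0.22,0.05],[44,27,-14],0.44],
    [[-0.065,0.26,0.045],[50,27.5,-16],0.44],
    [[-0.06,0.3,0.04],[56,28,-18],0.44],
    [[-0.05,0.34,0.035],[62,28.2,-20],0.44],
    [[-0.045,0.38,0.03],[68,28.4,-22],0.44],
    [[-0.04,0.42,0.025],[74,28.4,-24],0.44],
    [[-0.03,0.46,0.02],[80.4,28.4,-24.9],0.44],
    [[-0.02,0.4795,0.0143],[80.4,28.4,-24.9],0.44],
    [[-0.02,0.4795,0.0143],[80.4,28.4,-24.9],0.44],
    [[-0.02,0.4795,0.0143],[80.4,28.4,-24.9],0.44],
    [[-0.02,0.4795,0.0143],[80.4,28.4,-24.9],0.44]
  ]
}}

```text
clock: 20.98
tool_pos: [0.588, -0.2471, 0.17]
orientation: [91.0, 89.9, -172.6]
force: [0.7, 0.1, 0.0]
opening: 0.0386
```

Run:
```python
from h import *
log()
rel([.5882,-.2478,.0575],tdown(186.4),'down')
```

```text
t 20.98 q [-5.3, 19.4, -8.7, 0.0, -62.0, 11.7] p [0.588, -0.2471, 0.17] rpy [91.02, 89.92, -172.6] F [0.7, 0.1, 0.0] op 0.0386
down shift [0.1125, -0.0003, -0.0007] turn [-0.03, -0.0, -0.08] rows>= 2.7
```

{"api": "drive_tool", "payload": {
  "plan": [
    [[0.03,0,0],[0,0,0],0.44],
    [[0.06,0,0],[0,0,0],0.44],
    [[0.09,0,0],[0,0,0],0.44],
    [[0.105,0,0],[0,0,0],0.44],
    [[0.112,0,0],[0,0,0],0.44],
    [[0.112,0,0],[0,0,0],0.44],
    [[0.112,0,0],[0,0,0],0.3],
    [[0.112,0,0],[0,0,0],0.2],
    [[0.112,0,0],[0,0,0],0.1],
    [[0.112,0,0],[0,0,0],0.1],
    [[0.112,0,0],[0,0,0],0.1],
    [[0.112,0,0],[0,0,0],0.1]
  ]
}}

```text
clock: 21.98
tool_pos: [0.5885, -0.2471, 0.0595]
orientation: [-133.2, 90.0, -36.8]
force: [-1.6, 3.3, 7.1]
opening: 0.0235
```

Run:
```python
from h import *
log()
rel([.56,-.03,.19],tdown(90),'stand')
```

```text
t 21.98 q [-5.3, 25.5, -15.6, 0.0, -48.9, 11.6] p [0.5885, -0.2471, 0.0595] rpy [-133.21, 89.96, -36.82] F [-1.6, 3.3, 7.1] op 0.0235
stand shift [-0.1306, 0.0041, 0.2189] turn [96.39, 0.0, 0.05] rows>= 13.5
```

{"api": "drive_tool", "payload": {
  "plan": [
    [[-0.01,0,0],[0,0,0],0.1],
    [[-0.03,0,0],[0,0,0],0.1],
    [[-0.06,0,0],[0,0,0],0.1],
    [[-0.09,0,0],[0,0,0],0.1],
    [[-0.12,0,0],[0,0,0],0.1],
    [[-0.135,0,0],[0,0,0],0.1],
    [[-0.135,0,0.02],[0,0,0],0.1],
    [[-0.135,0,0.05],[7,0,0],0.1],
    [[-0.135,0,0.08],[14,0,0],0.1],
    [[-0.135,0,0.11],[21,0,0],0.1],
    [[-0.135,0,0.14],[28,0,0],0.1],
    [[-0.135,0.004,0.17],[35,0,0],0.1],
    [[-0.135,0.004,0.2],[42,0,0],0.1],
    [[-0.135,0.004,0.219],[49,0,0],0.1],
    [[-0.135,0.004,0.219],[56,0,0],0.1],
    [[-0.135,0.004,0.219],[63,0,0],0.1],
    [[-0.135,0.004,0.219],[70,0,0],0.1],
    [[-0.135,0.004,0.219],[77,0,0],0.1],
    [[-0.135,0.004,0.219],[84,0,0],0.1],
    [[-0.135,0.004,0.219],[91,0,0],0.1]
  ]
}}

```text
clock: 23.65
tool_pos: [0.5601, -0.0299, 0.1953]
orientation: [-10.3, 89.9, -5.2]
force: [0.2, -0.4, -0.8]
opening: 0.024
```

Run:
```python
from h import *
log()
rel([.56,-.03,.053],tdown(90))
```

```text
t 23.65 q [17.0, 11.1, -16.6, 0.0, -62.2, -101.9] p [0.5601, -0.0299, 0.1953] rpy [-10.27, 89.91, -5.24] F [0.2, -0.4, -0.8] op 0.024
 shift [0.1423, -0.0, -0.0003] turn [5.04, 0.09, 0.01] rows>= 3.4
```

{"api": "drive_tool", "payload": {
  "plan": [
    [[0.02,0,0],[5,0.1,0],0.1],
    [[0.05,0,0],[5,0.1,0],0.1],
    [[0.08,0,0],[5,0.1,0],0.1],
    [[0.11,0,0],[5,0.1,0],0.1],
    [[0.128,0,0],[5,0.1,0],0.1],
    [[0.134,0,0],[5,0.1,0],0.1],
    [[0.137,0,0],[5,0.1,0],0.1],
    [[0.139,0,0],[5,0.1,0],0.1],
    [[0.14,0,0],[5,0.1,0],0.1],
    [[0.1407,0,0],[5,0.1,0],0.1],
    [[0.1407,0,0],[5,0.1,0],0.1]
  ]
}}

```text
clock: 24.57
tool_pos: [0.561, -0.0298, 0.0557]
orientation: [9.2, 89.9, 9.3]
force: [-0.5, -0.0, -1.3]
opening: 0.0238
```

Run:
```python
from h import *
log()
```

```text
t 24.57 q [16.9, 19.7, -25.9, 0.0, -44.3, -106.9] p [0.561, -0.0298, 0.0557] rpy [9.25, 89.91, 9.29] F [-0.5, -0.0, -1.3] op 0.0238
```

{"api": "drive_tool", "payload": {
  "plan": [
    [[0.0008,0,0],[0,0,0],0.1],
    [[0.0016,0,0],[0,0,0],0.1],
    [[0.0022,0,0],[0,0,0],0.1],
    [[0.0027,0,0],[0,0,0],0.1],
    [[0.0027,0,0],[0,0,0],0.1]
  ]
}}

```text
clock: 24.98
tool_pos: [0.5612, -0.0297, 0.0534]
orientation: [5.4, 89.9, 5.5]
force: [-1.5, 0.5, 4.5]
opening: 0.0238
```

Run:
```python
from h import *
log()
```

```text
t 24.98 q [16.9, 19.9, -26.0, 0.0, -44.0, -106.9] p [0.5612, -0.0297, 0.0534] rpy [5.43, 89.88, 5.49] F [-1.5, 0.5, 4.5] op 0.0238
```

{"api": "drive_tool", "payload": {
  "plan": [
    [[0,0,0],[0,0,0],0.33],
    [[0,0,0],[0,0,0],0.4],
    [[0,0,0],[0,0,0],0.5],
    [[0,0,0],[0,0,0],0.6],
    [[-0.02,0,0],[0,0,0],0.6],
    [[-0.05,0,0],[0,0,0],0.6],
    [[-0.09,0,0],[0,0,0],0.8],
    [[-0.13,0,0],[0,0,0],1.0],
    [[-0.13,0,0],[0,0,0],1.0]
  ]
}}

```text
clock: 25.73
tool_pos: [0.5652, -0.0295, 0.1919]
orientation: [4.1, 89.2, 4.3]
force: [1.5, 0.4, 0.5]
opening: 0.0673
```

Run:
```python
from h import *
log()
rel([.561,.09,.16],tilt(-90,55),'W')
```

```text
t 25.73 q [16.9, 11.3, -16.9, 0.2, -61.0, -106.9] p [0.5652, -0.0295, 0.1919] rpy [4.12, 89.19, 4.26] F [1.5, 0.4, 0.5] op 0.0673
W shift [0.0319, 0.1195, -0.0043] turn [-82.63, 43.6, -42.32] rows>= 14.3
```

{"api": "drive_tool", "payload": {
  "plan": [
    [[-0.02,0.06,-0.004],[-28,15,-14],1.0],
    [[-0.02,0.06,-0.004],[-28,15,-14],1.0],
    [[0.0,0.08,-0.004],[-28,15,-14],1.0],
    [[0.0,0.1,-0.004],[-28,15,-14],1.0],
    [[0.03,0.119,-0.004],[-55,29,-28],1.0],
    [[0.03,0.119,-0.004],[-55,29,-28],1.0],
    [[0.03,0.119,-0.004],[-55,29,-28],1.0],
    [[0.03,0.119,-0.004],[-55,29,-28],1.0],
    [[0.03,0.119,-0.004],[-55,29,-28],1.0],
    [[0.032,0.119,-0.004],[-82.6,43.6,-42.3],1.0],
    [[0.032,0.119,-0.004],[-82.6,43.6,-42.3],1.0],
    [[0.032,0.119,-0.004],[-82.6,43.6,-42.3],1.0],
    [[0.032,0.119,-0.004],[-82.6,43.6,-42.3],1.0],
    [[0.032,0.119,-0.004],[-82.6,43.6,-42.3],1.0],
    [[0.032,0.119,-0.004],[-82.6,43.6,-42.3],1.0],
    [[0.032,0.119,-0.004],[-82.6,43.6,-42.3],1.0],
    [[0.032,0.119,-0.004],[-82.6,43.6,-42.3],1.0]
  ]
}}

```text
clock: 27.15
tool_pos: [0.5613, 0.0897, 0.1598]
orientation: [-179.9, 35.1, -90.1]
force: [0.6, -0.7, 0.7]
opening: 0.0875
```

Run:
```python
from h import *
log()
c=ctrl.get_calibration('wrist'); ctrl.snapshot('wrist'); ds=ctrl.cut_out('wrist','blue_a')
d=min(ds,key=lambda d:np.linalg.norm(np.array(d['pixel'])-[278,208]))
print(d['pixel'],d['confidence'],fit([(c,d['pixels'])],(.064,.024,.094),(.561,-.029,0)))
T=tilt(-90,55)
# label face centre y=-.0297+.012; gp 2.5 mm inside
rel([.5615,-.0356,.0392],T,'grasp')
```

```text
t 27.15 q [48.9, 32.8, -23.4, 32.8, -82.3, -68.5] p [0.5613, 0.0897, 0.1598] rpy [-179.92, 35.08, -90.09] F [0.6, -0.7, 0.7] op 0.0875
[277.6, 206.7] 0.83 [ 0.5627 -0.0289  0.8964  0.0402]
grasp shift [0.172, 0.0001, 0.027] turn [-0.21, 0.15, -0.08] rows>= 4.2
```

Standing as before. Approach and close.

{"api": "drive_tool", "payload": {
  "plan": [
    [[0.03,0,0.015],[0,0,0],1.0],
    [[0.06,0,0.027],[0,0,0],1.0],
    [[0.09,0,0.027],[0,0,0],1.0],
    [[0.12,0,0.027],[0,0,0],1.0],
    [[0.145,0,0.027],[0,0,0],1.0],
    [[0.16,0,0.027],[0,0,0],1.0],
    [[0.17,0,0.027],[0,0,0],1.0],
    [[0.172,0,0.0275],[0,0,0],1.0],
    [[0.172,0,0.0275],[0,0,0],1.0],
    [[0.172,0,0.0275],[0,0,0],0.85],
    [[0.172,0,0.0275],[0,0,0],0.78],
    [[0.172,0,0.0275],[0,0,0],0.74],
    [[0.172,0,0.0275],[0,0,0],0.7],
    [[0.172,0,0.0275],[0,0,0],0.6],
    [[0.172,0,0.0275],[0,0,0],0.6],
    [[0.172,0,0.0275],[0,0,0],0.6]
  ]
}}

```text
clock: 28.58
tool_pos: [0.5619, -0.0348, 0.039]
orientation: [-179.8, 35.2, -90.0]
force: [-0.2, 1.6, 2.9]
opening: 0.0636
```

Run:
```python
from h import *
import pickle
log()
o,pt,_=pose(); Rt=tilt(-90,54.9); g=grasp_rel(np.array([pt[0],pt[1],pt[2]]),Rt,[pt[0],-.0417,.050],RM_STAND); print(g[0])
pickle.dump((g[0],g[1].as_quat()),open('g2.pkl','wb'))
rel([.562,.06,.27],tilt(90,35,-1),'mid2')
```

```text
t 28.58 q [38.4, 37.7, -38.5, 45.4, -64.0, -78.3] p [0.5619, -0.0348, 0.039] rpy [-179.81, 35.15, -90.04] F [-0.2, 1.6, 2.9] op 0.0636
[-0.00063585  0.         -0.01294003]
mid2 shift [-0.2105, -0.0005, -0.1343] turn [-0.19, -89.84, 0.14] rows>= 12.5
```

{"api": "drive_tool", "payload": {
  "plan": [
    [[-0.006,0,-0.008],[0,0,0],0.6],
    [[-0.017,0,-0.025],[0,0,0],0.6],
    [[-0.034,0,-0.049],[0,0,0],0.6],
    [[-0.055,0,-0.07],[0,-7,0],0.6],
    [[-0.075,0,-0.09],[0,-14,0],0.6],
    [[-0.1,0,-0.105],[0,-21,0],0.6],
    [[-0.12,0,-0.12],[0,-28,0],0.6],
    [[-0.135,0,-0.127],[0,-35,0],0.6],
    [[-0.15,0,-0.134],[0,-42,0],0.6],
    [[-0.165,0,-0.134],[0,-49,0],0.6],
    [[-0.18,0,-0.134],[0,-56,0],0.6],
    [[-0.19,0,-0.134],[0,-63,0],0.6],
    [[-0.2,0,-0.134],[0,-70,0],0.6],
    [[-0.21,0,-0.134],[0,-77,0],0.6],
    [[-0.21,0,-0.134],[0,-84,0],0.6],
    [[-0.21,0,-0.134],[0,-90,0],0.6],
    [[-0.21,0,-0.134],[0,-90,0],0.6]
  ]
}}

```text
clock: 30.0
tool_pos: [0.5609, 0.0572, 0.2682]
orientation: [0.0, 54.4, 89.6]
force: [0.5, -0.6, -1.8]
opening: 0.0636
```

Run:
```python
from h import *
import pickle; a=pickle.load(open('g2.pkl','rb')); g=(a[0],Ro.from_quat(a[1]))
log()
p,R=tool_for([.5482,.2323,.051+.07],Ro.from_euler('z',-.6,degrees=True),g)
rel(p,R,'hover'); rel(p+[0,0,.06],R,'high')
```

```text
t 30.0 q [-0.8, 12.8, 0.4, -36.2, -80.2, 7.6] p [0.5609, 0.0572, 0.2682] rpy [0.02, 54.43, 89.62] F [0.5, -0.6, -1.8] op 0.0636
hover shift [0.2159, 0.0249, 0.0607] turn [-73.26, 0.38, 51.93] rows>= 12.5
high shift [0.1671, 0.0249, 0.0957] turn [-73.26, 0.38, 51.93] rows>= 12.5
```

{"api": "drive_tool", "payload": {
  "plan": [
    [[0.02,0,0.01],[-6,0,4],0.6],
    [[0.04,0.005,0.02],[-12,0,8.5],0.6],
    [[0.06,0.01,0.03],[-18,0,13],0.6],
    [[0.08,0.012,0.04],[-24,0,17],0.6],
    [[0.1,0.015,0.055],[-30,0,21],0.6],
    [[0.12,0.018,0.07],[-36,0,25.5],0.6],
    [[0.14,0.02,0.08],[-42,0,30],0.6],
    [[0.155,0.023,0.09],[-48,0,34],0.6],
    [[0.167,0.025,0.095],[-54,0.2,38],0.6],
    [[0.167,0.025,0.095],[-60,0.2,42.5],0.6],
    [[0.167,0.025,0.095],[-66,0.3,47],0.6],
    [[0.18,0.025,0.086],[-72,0.4,51],0.6],
    [[0.2,0.025,0.073],[-73.3,0.4,51.9],0.6],
    [[0.216,0.025,0.061],[-73.3,0.4,51.9],0.6],
    [[0.216,0.025,0.061],[-73.3,0.4,51.9],0.6],
    [[0.216,0.025,0.061],[-73.3,0.4,51.9],0.6],
    [[0.216,0.025,0.061],[-73.3,0.4,51.9],0.6]
  ]
}}

```text
clock: 31.42
tool_pos: [0.5376, 0.2326, 0.1294]
orientation: [-0.0, 55.0, 179.4]
force: [0.1, 0.1, -0.1]
opening: 0.0641
```

Run:
```python
from h import *
import pickle; a=pickle.load(open('g2.pkl','rb')); g=(a[0],Ro.from_quat(a[1]))
log()
o,pt,Rt=pose(); c=ctrl.get_calibration('wrist'); im=ctrl.snapshot('wrist'); cv2.imwrite('pics/w6raw.png',im); np.save('w6c.npy',(c,pt,Rt.as_quat()),allow_pickle=True)
om=pt+Rt.apply(g[0]); Rm=Rt*g[1]; print(om,Rm.as_euler('xyz',degrees=True))
yw=Ro.from_euler('z',-.6,degrees=True)
for n,o_,R_ in (('base',[.5482,.2323,.003],yw),('mid',[.5482,.2323,.027],yw),('held',om,Rm)):
    q=proj(c,mbox(np.array(o_),R_)); print(n,'under',q[[2,1]].round(1).tolist(),'top',q[[6,5]].round(1).tolist())
big=cv2.resize(im[20:270,170:390],None,fx=2.4,fy=2.4,interpolation=2); cv2.imwrite('pics/w6c.png',big)
p,R=tool_for([.5482,.2323,.051],yw,g); rel(p,R,'place')
```

```text
t 31.42 q [30.4, 37.4, 13.8, -17.3, -97.0, 61.6] p [0.5376, 0.2326, 0.1294] rpy [-0.03, 55.03, 179.38] F [0.1, 0.1, -0.1] op 0.0641Traceback (most recent call last):
  File "<stdin>", line 4, in <module>
    arr = np.asanyarray(arr)
ValueError: setting an array element with a sequence. The requested array has an inhomogeneous shape after 1 dimensions. The detected shape was (3,) + inhomogeneous part.
```

Run:
```python
from h import *
import pickle; a=pickle.load(open('g2.pkl','rb')); g=(a[0],Ro.from_quat(a[1]))
o,pt,Rt=pose(); c=ctrl.get_calibration('wrist'); im=cv2.imread('pics/w6raw.png')
om=pt+Rt.apply(g[0]); Rm=Rt*g[1]; print(om,Rm.as_euler('xyz',degrees=True))
yw=Ro.from_euler('z',-.6,degrees=True)
for n,o_,R_ in (('base',[.5482,.2323,.003],yw),('mid',[.5482,.2323,.027],yw),('held',om,Rm)):
    P=np.array([[.047,.032,0],[.047,-.032,0],[.047,.032,.024],[.047,-.032,.024],[.047,0,.012]]); q=proj(c,np.array(o_)+R_.apply(P)); print(n,q.round(1).tolist())
    d=proj(c,np.array(o_)+[.001,0,0]+R_.apply(P))-q; print('px per mm x',d[4].round(2))
big=cv2.resize(im[20:270,170:390],None,fx=2.4,fy=2.4,interpolation=2); cv2.imwrite('pics/w6c.png',big)
p,R=tool_for([.5482,.2323,.051],yw,g); rel(p,R,'place')
g8=cv2.cvtColor(im,cv2.COLOR_BGR2GRAY)
for col in (245,310):
    print(col,[(i,int(v)) for i,v in enumerate(g8[:270,col]) if 40<i][::1] if 0 else '', 'dark rows',[i for i in range(30,270) if g8[i,col]<48])
```

```text
[0.54890927 0.23246378 0.12293824] [ 0.05880319 -0.1846924  -0.61106565]
base [[229.5, 41.3], [332.0, 41.3], [225.7, 61.0], [336.1, 61.0], [280.8, 50.6]]
px per mm x [-0.01 -1.62]
mid [[225.7, 61.0], [336.1, 61.0], [221.1, 84.1], [340.9, 84.1], [280.9, 71.9]]
px per mm x [-0.01 -1.67]
held [[200.9, 183.9], [361.3, 183.8], [191.4, 234.4], [371.4, 234.4], [281.3, 207.7]]
px per mm x [-0.01 -1.64]
place shift [0.0594, 0.0002, -0.0406] turn [0.02, -0.18, 0.05] rows>= 1.7
245  dark rows [51, 71, 206, 207, 208]
310  dark rows [51, 70, 71, 206, 207, 208]
```

View pics/w6c.png

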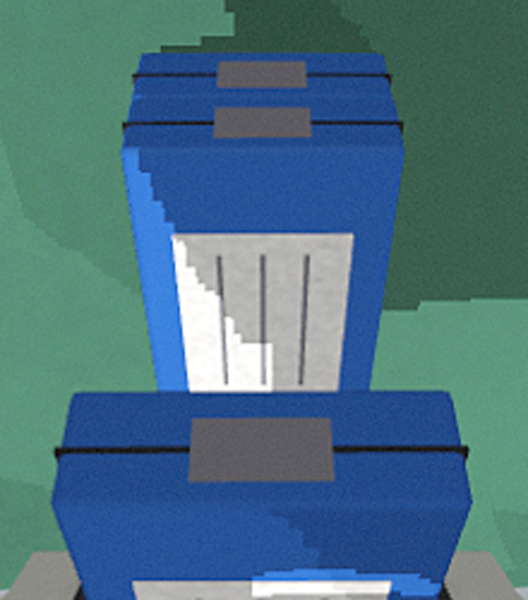

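{"api": "drive_tool", "payload": {
  "plan": [
    [[0.015,0,-0.01],[0,-0.1,0],0.6],
    [[0.03,0,-0.0205],[0,-0.1,0],0.6],
    [[0.043,0,-0.0294],[0,-0.1,0],0.6],
    [[0.05,0,-0.0342],[0,-0.1,0],0.6],
    [[0.0545,0,-0.0372],[0,-0.1,0],0.6],
    [[0.0565,0,-0.0386],[0,-0.1,0],0.6],
    [[0.0565,0,-0.0386],[0,-0.1,0],0.6]
  ]
}}

```text
clock: 32.05
tool_pos: [0.5377, 0.2325, 0.0619]
orientation: [-0.1, 55.0, 179.3]
force: [-0.7, -1.0, -0.2]
opening: 0.0637
```

Run:
```python
from h import *
import pickle; a=pickle.load(open('g2.pkl','rb')); g=(a[0],Ro.from_quat(a[1]))
log()
o,pt,Rt=pose(); print(pt+Rt.apply(g[0]),(Rt*g[1]).as_euler('xyz',degrees=True))
p,R=tool_for([.548,.2323,.051],Ro.from_euler('z',-.6,degrees=True),g); rel(p,R,'place')
```

```text
t 32.05 q [30.4, 40.9, 10.9, -17.2, -90.8, 63.6] p [0.5377, 0.2325, 0.0619] rpy [-0.13, 55.03, 179.26] F [-0.7, -1.0, -0.2] op 0.0637
[0.54865063 0.23242928 0.05505101] [ 0.07478296 -0.12884075 -0.63035787]
place shift [0.0037, 0.0001, -0.0018] turn [0.02, -0.13, 0.08] rows>= 0.1
```

{"api": "drive_tool", "payload": {
  "plan": [
    [[0.001,0,-0.0004],[0,-0.1,0],0.6],
    [[0.0018,0,-0.0008],[0,-0.1,0],0.6],
    [[0.0026,0,-0.0012],[0,-0.1,0],0.6],
    [[0.0032,0,-0.0016],[0,-0.1,0],0.6],
    [[0.0037,0,-0.0019],[0,-0.1,0],0.6],
    [[0.0037,0,-0.0019],[0,-0.1,0],0.6]
  ]
}}

```text
clock: 32.55
tool_pos: [0.5373, 0.2327, 0.0584]
orientation: [-0.1, 55.0, 179.3]
force: [0.3, 0.8, 3.4]
opening: 0.0635
```

Run:
```python
from h import *
import pickle; a=pickle.load(open('g2.pkl','rb')); g=(a[0],Ro.from_quat(a[1]))
log()
o,pt,Rt=pose(); print(pt+Rt.apply(g[0]),(Rt*g[1]).as_euler('xyz',degrees=True))
```

```text
t 32.55 q [30.4, 41.2, 10.8, -17.3, -90.5, 63.7] p [0.5373, 0.2327, 0.0584] rpy [-0.14, 54.95, 179.27] F [0.3, 0.8, 3.4] op 0.0635
[0.54823851 0.23255064 0.05149838] [ 0.08314945 -0.0541854  -0.61023954]
```

Contact at 3.4 N. Release and retreat.

{"api": "drive_tool", "payload": {
  "plan": [
    [[0.0003,0,-0.0002],[0,0,0],0.6],
    [[0.0003,0,-0.0002],[0,0,0],0.76],
    [[0.0003,0,-0.0002],[0,0,0],0.82],
    [[0,0,0],[0,0,0],0.9],
    [[0,0,0],[0,0,0],1.0],
    [[0,0,0],[0,0,0],1.0],
    [[-0.02,0,0],[0,0,0],1.0],
    [[-0.05,0,0],[0,0,0],1.0],
    [[-0.09,0,0.01],[0,0,0],1.0],
    [[-0.12,0,0.02],[0,0,0],1.0],
    [[-0.12,0,0.02],[0,0,0],1.0],
    [[-0.12,0,0.02],[0,0,0],1.0],
    [[-0.12,0,0.02],[0,0,0],1.0]
  ]
}}

```text
clock: 33.63
tool_pos: [0.5895, 0.232, 0.1679]
orientation: [-0.2, 54.9, 179.2]
force: [-0.1, -0.1, -0.8]
opening: 0.0876
```

Run:
```python
from h import *
log()
c=ctrl.get_calibration('wrist'); im=ctrl.snapshot('wrist'); s=ctrl.snapshot('side'); cv2.imwrite('pics/w7raw.png',im)
yw=Ro.from_euler('z',-.6,degrees=True); P=np.array([[.047,.032,.012],[.047,-.032,.012],[.047,0,.012]])
for z in (.003,.027,.051):
    q=proj(c,np.array([.548,.2323,z])+yw.apply(P)); d=proj(c,np.array([.549,.2323,z])+yw.apply(P))-q; print(q.round(1).tolist(),d[2].round(2))
g8=cv2.cvtColor(im,cv2.COLOR_BGR2GRAY)
for col in (255,305): print(col,[(i,int(g8[i,col])) for i in range(60,200) if g8[i,col]<55])
a=cv2.resize(im[60:290,170:390],None,fx=2,fy=2,interpolation=2); b=cv2.resize(s[130:250,150:320],None,fx=2,fy=2,interpolation=2)
o=np.zeros((460,780,3),np.uint8); o[:,:440]=a; o[:240,440:780]=b; cv2.imwrite('pics/w7.png',o)
```

```text
t 33.63 q [28.5, 40.2, 24.2, -16.9, -104.9, 61.1] p [0.5895, 0.232, 0.1679] rpy [-0.18, 54.93, 179.22] F [-0.1, -0.1, -0.8] op 0.0876
[[240.1, 90.0], [321.0, 90.0], [280.5, 90.0]] [-0.01 -1.12]
[[237.7, 108.4], [323.4, 108.4], [280.5, 108.4]] [-0.01 -1.13]
[[235.0, 129.2], [326.2, 129.2], [280.6, 129.2]] [-0.01 -1.13]
255 [(90, 25), (91, 53), (93, 51), (99, 53), (107, 49), (108, 35), (118, 53), (124, 53), (128, 34), (129, 44)]
305 [(82, 52), (86, 53), (90, 22), (91, 47), (95, 52), (100, 54), (107, 44), (108, 38), (122, 52), (128, 44), (129, 26), (132, 54), (136, 48)]
```

View pics/w7.png

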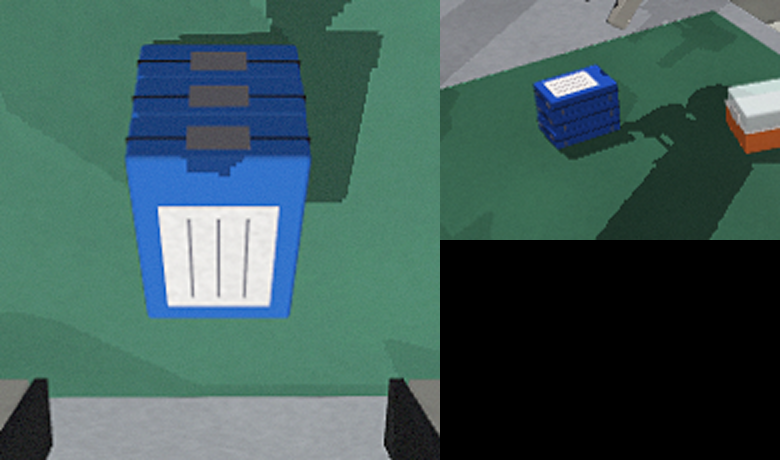

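Run:
```python
from h import *
V=np.load('V.npy',allow_pickle=True).item()
for n in ('scene','side'):
    ctrl.snapshot(n)
    for k in ('orange','tipbox','bottle'):
        ds=ctrl.cut_out(n,k); print(n,k,[np.round(d['pixel']).tolist() for d in ds[:2]],'before',np.round(V[n,k][1][0]['pixel']).tolist())
print(ctrl.get_obs()['clock'],ctrl.close_job())
```

```text
scene orange [[165.0, 271.0]] before [165.0, 274.0]
scene tipbox [[379.0, 226.0]] before [378.0, 227.0]
scene bottle [[341.0, 293.0]] before [343.0, 295.0]
side orange [[315.0, 274.0]] before [315.0, 274.0]
side tipbox [[322.0, 186.0]] before [320.0, 186.0]
side bottle [[371.0, 204.0]] before [370.0, 204.0]
the job is handed in; nothing more can be done
34.1333 None
```

Both blue mailers are out of the rack and stacked flat, label up, on the base mailer. I handed the job in at 34.1 s of the 72 s allowed.

**How it was done:** I lifted each mailer out by its thickness and stood it on the mat. I then regripped it across its 64 mm width, turned it flat and lowered it until it touched the pile. Contact was at about 3–6 N each time. Nothing dropped or fell over.

**Last checks:**
- **Pile:** In the last wrist picture the seams of the three mailers line up to about 0.5 mm sideways. Lengthwise, the base sits about 0.9 mm behind the upper two. I left that, since it is within the measuring error.
- **Other objects:** In the scene and side cameras the orange mailer, bottle and tip box show within about 3 pixels of where they were at the start, which is detector noise.
- **Gripper:** It was open and clear of everything at hand-in.

**What disagreed:**
- The wrist camera's calibration showed a sideways bias of about 1 mm. I corrected for it using the gripper position and the other two cameras.
- My attempt to fit the arm's kinematics left errors of several millimetres, up to 28 mm in the worst pose. I dropped it and checked each pose live instead.

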